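Load a tube block into a shaker's pocket and close the keeper arm

TASK

Load the tube block onto the shaker: swing the keeper arm fully open by its knob, carry the block upright and set it down gently, flat and square, in the pocket on the shaker's platform (either way round). Then swing the keeper arm fully back over the block, to its closed stop, and let go. Leave the two small dropper vials and the small petri dish where they stand, and do not upset them.

Things in the scene. Friction and masses are not known exactly. Their poses are not given: they have to be found in the camera images.
- tube_block: Loose yellow plastic rack block with a few small capped tubes, about 0.11 kg (varies), on the worktop. Body 62 mm (own x) by 118 mm (own y), 26 mm high; caps reach 36 mm above its underside. Origin at the centre of its underside, z up. Grasp it across the 62 mm width at mid-length. Half a turn about z makes no difference.
- shaker: Benchtop shaker, white housing 130 mm (own x) by 195 mm (own y) with a dark steel platform on top and bright aluminium pocket walls; fixed, does not move. Origin on the worktop under the centre of the pocket; the housing reaches from y = -85 to +110 mm. The platform top, which is the pocket floor, is 60 mm above the worktop.
- seat (a point): Centre of the pocket floor, 60 mm above the worktop; axes as the shaker's. Pocket 65 mm (x) by 121 mm (y): 1.5 mm free round the block, whose long side lies along y. Walls 4 mm thick, upright for 7 mm, then flared outward (4 mm a side) up to 12 mm above the floor. Each long wall (at +-x) has a 65 mm finger gap in the middle, level with the floor; the end walls are closed.
- keeper (a joint): Angle of the keeper arm about its upright pivot, rad: 0 = closed (hard stop), arm along the shaker's -y over the block; grows counter-clockwise seen from above; 1.57 = along the shaker's +x; 1.9 = fully open (hard stop). Stays where it is left (friction about 0.04 N m, under 1 N at the knob). Starts near closed, in the way of the block.
- keeper_pivot (a point): On the arm's pivot axis at the arm's underside: 84 mm from the pocket centre along the shaker's +y, 39 mm above the pocket floor (99 mm above the worktop). The arm is flat bright steel, 22 mm wide, 6 mm thick, its round end 66 mm from the pivot axis; closed, it passes 3 mm above the tube caps at the block's +y end.
- keeper_knob (a point): Centre of the top of the upright black knob on the arm, 55 mm from the pivot axis, 131 mm above the worktop. The knob is a round pin 16 mm in diameter and 26 mm tall, standing on the arm's upper face; it turns with the arm. Pinch it from above or push it sideways.
- vial_a: Bystander: small dropper vial with a white cap, loose, 25 mm in diameter, 56 mm tall, origin at the centre of its underside.
- vial_b: Bystander: small dropper vial with a red cap, loose, 25 mm in diameter, 56 mm tall, origin at the centre of its underside.
- petri_dish: Bystander: petri dish, loose, 58 mm in diameter, 12 mm high, origin at the centre of its underside.
Things that resemble listed ones, but are neither listed nor needed, are in the scene too. There is more than one size of the shaker; the one meant has the size given above.

How it is judged (in metres and radians):
On the way, in this order (a step that is already met when the one before it is completed fails the run):
1. the keeper arm is swung open, clear of the pocket (value of joint keeper above 1.3 rad), for 0.2 s.
2. the block sits flat and square on the pocket floor, let go, with the arm still open (x of tube_block in the frame of seat between -0.003 and 0.003 m and y of tube_block in the frame of seat between -0.003 and 0.003 m and z of tube_block in the frame of seat between -0.0025 and 0.0025 m and angle between tube_block's own z axis and vertical below 0.03 rad and angle between the y axis of tube_block and the y axis of seat, either way round below 0.04 rad and value of joint keeper above 1.3 rad and contact force between the fingers and tube_block below 0.1 N), for 0.2 s.
At the end, for the whole second after the job is handed in: The block rests in the pocket: within 3 mm of the seat in shaker x and y, 2.5 mm in height, tilted under 0.03 rad, its long side within 0.04 rad of the shaker's y (either way round); the keeper arm is under 0.08 rad from its closed stop; all at rest (x of tube_block in the frame of seat between -0.003 and 0.003 m and y of tube_block in the frame of seat between -0.003 and 0.003 m and z of tube_block in the frame of seat between -0.0025 and 0.0025 m and angle between tube_block's own z axis and vertical below 0.03 rad and angle between the y axis of tube_block and the y axis of seat, either way round below 0.04 rad and value of joint keeper below 0.08 rad and linear speed of tube_block below 0.01 m/s and velocity of joint keeper between -0.05 and 0.05 rad/s); the robot touches nothing.
It fails at once if the tube block is tipped over (more than 0.5 rad) (angle between tube_block's own z axis and vertical above 0.5 rad).
It fails at once if the block is dropped into the pocket (over 0.5 m/s less than 60 mm above the pocket floor) (horizontal distance between tube_block and seat below 0.05 m and z of tube_block in the frame of seat below 0.06 m and linear speed of tube_block above 0.5 m/s).
It fails at once if the white-capped vial is shifted more than 25 mm or tipped (distance of vial_a from where it was at the start of the episode above 0.025 m or angle between vial_a's own z axis and vertical above 0.4 rad).
It fails at once if the red-capped vial is shifted more than 25 mm or tipped (distance of vial_b from where it was at the start of the episode above 0.025 m or angle between vial_b's own z axis and vertical above 0.4 rad).
It fails at once if the petri dish is shifted more than 25 mm or tipped (distance of petri_dish from where it was at the start of the episode above 0.025 m or angle between petri_dish's own z axis and vertical above 0.4 rad).
It also fails if it takes over 72 s, if anything falls off the work surface, if the arm or the gripper's body presses on something with over 40 N, if the wrist force passes 120 N, or if a joint passes its speed limit or range.

ROBOT

A 7-joint arm with a two-finger parallel gripper is mounted at the origin on a cart in front of the work surface, level with it; the furniture and walls round the work are solid. World frame = base frame: x ahead of the robot, y to its left, z up, the work surface at z = 0. Lengths are in mm, angles in rad, forces in N, time in s.
With the tool pointing down it reaches from about 400 to 875 mm from the base axis. Payload 6.5 kg.
Tool frame: the origin (TCP) lies at the very end of the fingers, on their centre line; the grasp point (between the pads) lies 19 mm behind it (arm.hold_point_z is the z of the grasp point in the tool frame, in mm); z points along the fingers, y is the direction in which the jaws open and shut (so a half turn about z gives the same grasp; the last joint's range is limited). The gripper opens to 88 mm and grips with 3 to 60 N. Pads are 18 mm wide; open, the fingers measure 123 mm over their backs; the gripper's body (75 mm by 187 mm) begins 45 mm behind the grasp point.
Start: joints at [1.216, 0.536, -0.004, 1.538, 0.003, 1.067, -0.071], TCP at [185.117, -623.075, 212.616] pointing down, gripper open.
Joint ranges: [-2.7, 2.7], [-0.37, 2.16], [-1.27, 1.26], [0.24, 2.4], [-1.31, 4.45], [0.19, 1.91], [-2.76, 2.76]. Speed limits (rad/s): [2.39, 2.39, 3.14, 3.14, 3.14, 3.14, 3.14].

INTERFACE

Orientations are given as a unit quaternion [w, x, y, z].
In Python, from rig import arm gives the robot as it stands.
- The arm moves only by the tool play_rows, never from a script. Its argument "rows" is a list of rows, each an object with "hand": the opening, from 0 (shut) to 1 (fully open); "translation": the shift along the tool's x, y, z in m, a list of three; "twist": the turn about the tool's z in rad. A call has 1 to 5 rows; each row shifts and turns the commanded pose from where the row before left it, along the tool's axes as they then stand; what a row does not reach is not made up. A row lasts 1/12 s, in which the tool goes at most 41.7 mm and 7.16 degrees, less where a joint would pass 70% of its speed; a pose out of reach is approached as far as the arm can. A call is refused whole if a number of a shift passes 0.0417 or a number of a turn 0.125, either way. A call with a gripper value outside its range is refused whole. The fingers move at their own pace and stop on an object; "newtons" is the grip in N (left out, the last holds). Time passes only in rows, so rows that do not move let the fingers close. It gives the time, the measured TCP pose, the force and the opening at its end, in the units of the state.
- arm.observe(): the state, without advancing time (a new reading comes with each control period).
- arm.read_camera(name): name is "side" or "top"; returns a dict with "img" (480x640x3 uint8, red, green, blue), "mtx" (3x3 intrinsics, pixels), "k1" (the pictures are not rectified: a ray, as slopes to the right and down, at radius r is drawn at 1 + k1 r^2 times it, then the intrinsics apply), "R" (3x3) and "t" (3): a world point X has camera coordinates R X + t. Camera axes: x right, y down, z forward; pixel columns grow to the right and rows downward; lengths in mm; the calibration is good to about 2 mm. A picture is of the moment at which its call begins. There is no depth.
- arm.sign_off(): hands the job in, once; it reports no verdict.
Trained networks look in the newest picture that a camera, given by its name, has taken for a name from the list of things; names that differ only in an ending like _2 or _b are one class to them, and where a whole thing is asked for, a point or a joint stands for the part that bears it (a point fixed in the world has none). Each returns a list of dicts, best first, with "p" (0 to 1); they miss things now and then, are a little off and sometimes report something else, mostly with a low value. They report only what shows in the picture. A call takes as long as a camera call. They do not tell look-alikes from the thing itself.
- arm.boxes_of(target, camera): "pixel" ([column, row] in pixels, amid what is visible of it).
- arm.masks_of(target, camera): "region" (480x640 bool, what is visible of it) and "pixel" ([column, row] in pixels, amid what is visible of it).
- arm.place_of(target, camera): "pixel" ([column, row] in pixels: a listed point, or the origin of a listed thing).
The state is a dict: "t": time; "qpos": joint angles; "dq": joint speeds; "effort": joint torques, N m; "tool_pos": TCP position; "eef_rot": TCP orientation; "force": force on the tool from outside, world axes, zero at the start; "ft_torque": the same for the moment, N m; "width": opening from 0.0 (shut) to 1.0 (fully open).
Only numpy, scipy, OpenCV 4.12 (cv2) and the standard library are available. Lean on these libraries where they do the work, as an engineer would, in place of code of your own. Each camera call takes 0.05 s, during which the arm holds its last target. There are 200 camera calls.

## Working session

There is one attempt and no reset: what is moved stays moved. The work goes in short steps, Python scripts to look and compute and a tool call to move; the robot and the scene stay as the last step left them, time stands still between calls to the robot, and variables do not carry over. Pictures are saved under pics/ and viewed, about 8 in all and at most 12, crops included, and the job is handed in when it is done.

Besides the shell and the picture viewer there is one more tool, called after "Call:" in YAML: its name, and indented under it one key for each argument. play_rows: Moves the arm, as the interface text tells. Its arguments: {"type":"object","properties":{"rows":{"type":"array"},"newtons":{"type":"number"}},"required":["rows"]}

```bash
ls; mkdir -p pics
cat > h.py <<'E'
import numpy as np, cv2, json
from rig import arm
def ray(c,px):
    K=np.array(c["mtx"]);d=np.linalg.solve(K,[px[0],px[1],1.])[:2]
    u=d.copy()
    for _ in range(30): u=d/(1+c["k1"]*(u@u))
    R=np.array(c["R"]);t=np.array(c["t"])
    return -R.T@t, R.T@np.array([u[0],u[1],1.])
def atz(c,px,z):
    o,d=ray(c,px);return o+d*(z-o[2])/d[2]
def proj(c,X):
    X=np.atleast_2d(X);p=X@np.array(c["R"]).T+np.array(c["t"])
    u=p[:,:2]/p[:,2:];u=u*(1+c["k1"]*(u**2).sum(1,keepdims=True))
    K=np.array(c["mtx"]);return u@K[:2,:2].T+K[:2,2]
def tri(c1,p1,c2,p2):
    o1,d1=ray(c1,p1);o2,d2=ray(c2,p2)
    s=np.linalg.lstsq(np.c_[d1,-d2],o2-o1,rcond=None)[0]
    a=o1+d1*s[0];b=o2+d2*s[1];return (a+b)/2,np.linalg.norm(a-b)
def save(c,n): cv2.imwrite("pics/"+n,c[..., ::-1])
E
python3 - <<'E'
from h import *
np.set_printoptions(precision=1,suppress=True)
for n in("top","side"):
    c=arm.read_camera(n);save(c["img"],n+"0.png");print(n,-np.array(c["R"]).T@c["t"],c["k1"])
    for t in("tube_block","shaker","seat","keeper_pivot","keeper_knob","vial_a","vial_b","petri_dish"):
        print(t,[(np.round(r["pixel"],1).tolist(),round(r["p"],2)) for r in arm.place_of(t,n)])
print(arm.observe())
E
```

```text
pics
top [380.2  30.3 971.6] -0.025830594390728757
tube_block [([416.2, 241.3], 0.68)]
shaker [([269.5, 322.2], 0.9), ([334.4, 185.7], 0.51)]
seat [([261.8, 323.2], 0.78), ([235.0, 225.4], 0.61)]
keeper_pivot [([234.1, 318.6], 0.63)]
keeper_knob [([213.1, 220.2], 0.56), ([250.2, 323.2], 0.54), ([333.1, 278.9], 0.23)]
vial_a [([334.3, 185.6], 0.68), ([313.8, 172.0], 0.44)]
vial_b [([334.3, 185.6], 0.68), ([313.8, 172.0], 0.44)]
petri_dish [([335.7, 275.9], 0.68), ([316.2, 172.6], 0.33)]
side [342.1 797.6 818.7] -0.07269221989590292
tube_block [([337.6, 206.8], 0.56)]
shaker [([389.8, 325.3], 0.6)]
seat [([392.5, 312.3], 0.81), ([282.6, 311.8], 0.78)]
keeper_pivot [([387.4, 323.2], 0.83), ([274.9, 338.1], 0.56)]
keeper_knob [([277.7, 300.6], 0.61), ([391.4, 305.0], 0.48)]
vial_a [([243.7, 263.2], 0.71), ([265.5, 250.7], 0.5)]
vial_b [([243.7, 263.2], 0.71), ([265.5, 250.7], 0.5)]
petri_dish [([353.9, 268.9], 0.8)]
{'t': 0.9, 'qpos': array([ 1.2,  0.5, -0. ,  1.5,  0. ,  1.1, -0.1]), 'dq': array([-0., -0., -0.,  0.,  0., -0., -0.]), 'effort': array([  0. , -57.1,   1. , -25.2,  -0.1,   0. ,   0. ]), 'tool_pos': array([ 185.1, -623.1,  212.6]), 'eef_rot': array([ 0. ,  1. ,  0.1, -0. ]), 'force': array([-0.7, -0.1, -0.3]), 'ft_torque': array([-0. ,  0. , -0.1]), 'width': 0.9986955622622812}
```

View pics/top0.png

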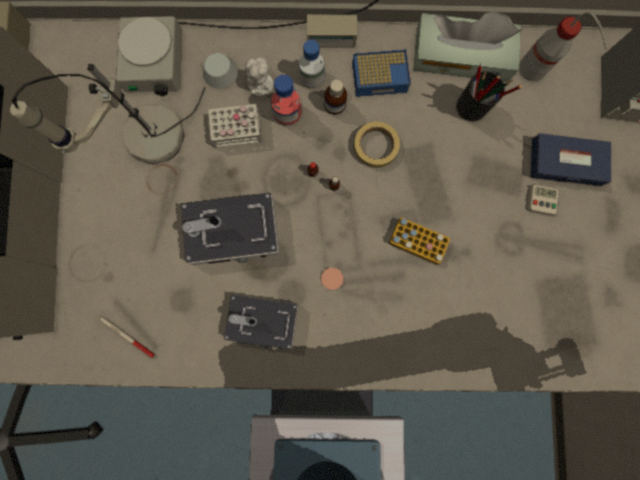

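View pics/side0.png

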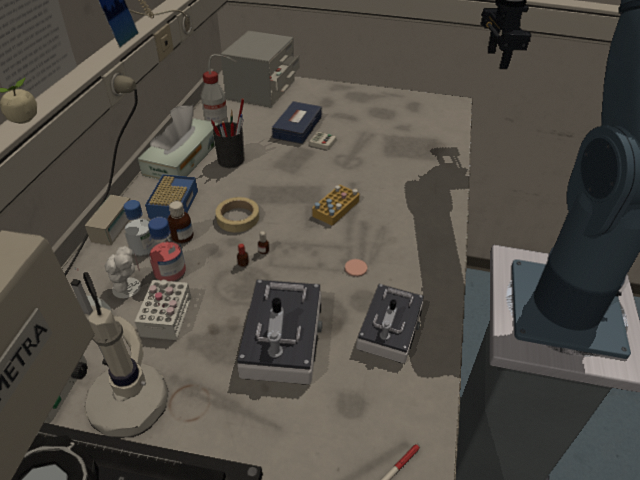

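The yellow block is at top (420,240). The look-alikes are the white rack (235,125) and the blue box (381,72). There are two shakers, a large one at (228,228) and a small one at (261,321). Next I'll measure both in a close crop.

Run:
```python
from h import *
np.set_printoptions(precision=1,suppress=True)
c=arm.read_camera("top");s=arm.read_camera("side")
a=cv2.resize(c["img"][185:270,170:285],None,fx=5,fy=5,interpolation=cv2.INTER_CUBIC)
b=cv2.resize(c["img"][210:270,380:460],None,fx=4,fy=4,interpolation=cv2.INTER_CUBIC)
o=np.zeros((600,700,3),np.uint8);o[:425,:575]=a
save(a,"crop1.png")
d=cv2.resize(s["img"][270:390,230:330],None,fx=5,fy=5,interpolation=cv2.INTER_CUBIC);save(d,"crop2.png")
def quad(m,c,z):
    k=np.argwhere(m)[:,::-1].astype(float)
    W=np.array([atz(c,p,z)[:2] for p in k]).astype(np.float32);return cv2.minAreaRect(W)
for n,z in(("shaker",60),("tube_block",26),("vial_a",50),("petri_dish",12)):
    for r in arm.masks_of(n,"top"):
        print(n,np.round(r["pixel"],1),round(r["p"],2),r["region"].sum(),quad(r["region"],c,z))
print(tri(c,[213.1,220.2],s,[277.7,300.6]))
print(tri(c,[235,225.4],s,[282.6,311.8]))
```

```text
shaker [229.1 227.5] 0.7 5932 ((534.2774658203125, 210.51019287109375), (141.68072509765625, 196.59425354003906), 8.592574119567871)
shaker [262.5 322. ] 0.62 3330 ((345.4970703125, 138.45034790039062), (141.46755981445312, 98.70478057861328), 82.79216003417969)
tube_block [417.9 243.4] 0.78 1746 ((521.1927490234375, -192.23782348632812), (121.51766967773438, 70.33248901367188), 67.00125122070312)
petri_dish [331.1 279.4] 0.79 396 ((439.0497131347656, -4.054925918579102), (45.12953186035156, 47.48855209350586), 0.7578126192092896)
(array([540. , 228.7, 129.7]), np.float64(1.5244855767532306))
(array([542.4, 198.1,  63.8]), np.float64(1.2597150159379313))
```

View pics/crop1.png

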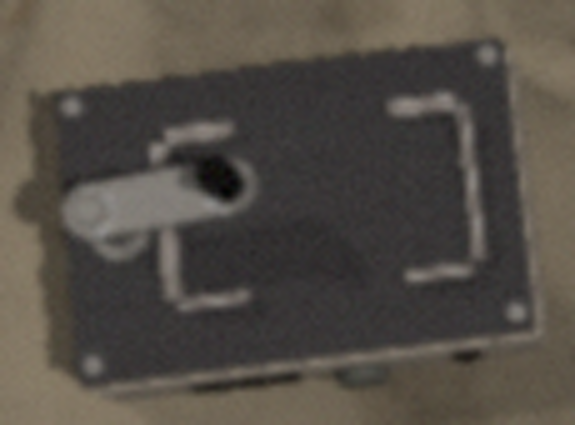

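View pics/crop2.png

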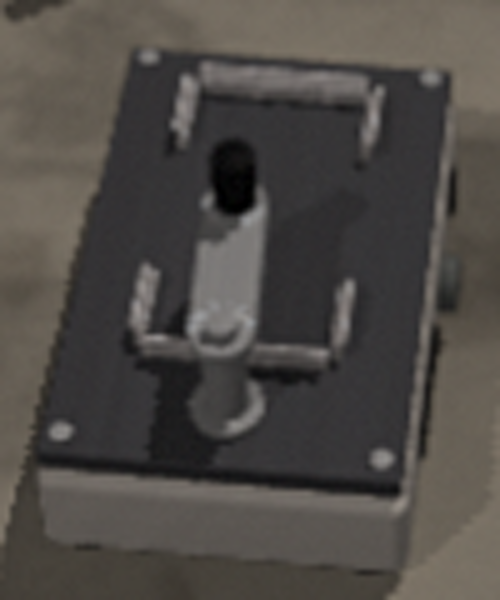

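The big shaker at (228,228) is the one: its footprint measures about 196 mm long, while the small one is about 141 mm. The crops show the keeper pivot at top (189,227) and the knob at (213,220). I'll fit the poses with both cameras.

```bash
cat > fit.py <<'E'
from h import *
from scipy.optimize import minimize,least_squares
np.set_printoptions(precision=2,suppress=True)
def box(x0,x1,y0,y1,z0,z1): return np.array([[x,y,z] for x in(x0,x1) for y in(y0,y1) for z in(z0,z1)],float)
def place(P,q,z=0):
    c,s=np.cos(q[2]),np.sin(q[2]);return P@np.array([[c,-s,0],[s,c,0],[0,0,1]]).T+[q[0],q[1],z]
def sil(c,P):
    m=np.zeros((1920,2560),np.uint8);h=cv2.convexHull(((proj(c,P)+.5)*4).astype(np.float32)).astype(np.int32)
    cv2.fillConvexPoly(m,h,1);return cv2.resize(m.astype(np.float32),(640,480),interpolation=cv2.INTER_AREA)
def fit(P,views,q0,z=0):
    f=lambda q:sum(np.abs(sil(c,place(P,q/[1,1,100],z))-m).sum()/m.sum() for c,m in views)
    q0=np.array(q0)*[1,1,100]
    S=np.vstack([q0,q0+[6,0,0],q0+[0,6,0],q0+[0,0,8]])
    r=minimize(f,q0,method="Nelder-Mead",options=dict(initial_simplex=S,xatol=.05,fatol=1e-4));return r.x/[1,1,100],r.fun
BLK=np.vstack([box(-31,31,-59,59,0,26),box(-24,24,-52,52,26,36)])
SHK=box(-65,65,-85,110,0,60)
E
python3 - <<'E'
from fit import *
C={n:arm.read_camera(n) for n in("top","side")}
def best(n,cam,px):
    r=[m for m in arm.masks_of(n,cam)];r.sort(key=lambda m:np.linalg.norm(np.array(m["pixel"])-px));return r[0]["region"].astype(np.float32) if r else None
for n,P,q0,px in(("tube_block",BLK,[521,-192,-.4],{"top":[418,243],"side":[336,205]}),("shaker",SHK,[540,198,.15],{"top":[229,227],"side":[280,330]})):
    V=[(C[k],best(n,k,px[k])) for k in C]
    for v in (V[:1],V[1:],V): print(n,fit(P,v,q0))
    for k,(c,m) in zip(C,V): cv2.imwrite(f"pics/m_{n}_{k}.png",m*255)
# bolts
f=lambda p,o:(np.array(p)+.5)/5-.5+o
bt=f([[71,106],[487,54],[517,312],[93,365]],[170,185]);bs=f([[61,431],[148,57],[430,78],[382,459]],[230,270])
sg=np.array([[1,1],[1,-1],[-1,-1],[-1,1]])
def model(q):return place(np.c_[sg[:,0]*q[3],12.5+sg[:,1]*q[4],np.full(4,61.)],q[:3])
for V in([("top",bt)],[("side",bs)],[("top",bt),("side",bs)]):
    r=least_squares(lambda q:np.concatenate([(proj(C[k],model(q))-b).ravel() for k,b in V]),[540,198,.15,57,87]);print("bolts",r.x,r.fun.round(1))
for n in("vial","petri_dish"):pass
for p in([334.3,185.6],[313.8,172]):print("vial",atz(C["top"],p,0))
s=arm.observe();from scipy.spatial.transform import Rotation as Ro
w,x,y,z=s["eef_rot"];print(Ro.from_quat([x,y,z,w]).as_matrix(),s["t"])
E
```

```text
tube_block (array([ 523.34, -194.72,   -0.39]), np.float64(0.05462568625807762))
tube_block (array([ 525.3 , -195.42,   -0.37]), np.float64(0.097701795399189))
tube_block (array([ 523.29, -195.29,   -0.39]), np.float64(0.15920820832252502))
shaker (array([541.45, 199.94,   0.13]), np.float64(0.06486799567937851))
shaker (array([541.76, 197.12,   0.14]), np.float64(0.06692355871200562))
shaker (array([541.21, 199.64,   0.15]), np.float64(0.1373317837715149))
bolts [543.38 200.83   0.14  55.2   87.99] [ 0.1 -0.   0.1 -0.  -0.1 -0.1 -0.1  0.1]
bolts [542.79 199.26   0.14  55.08  87.9 ] [-0.   0.1  0.   0.   0.   0.  -0.  -0.1]
bolts [542.98 200.07   0.14  55.11  87.85] [ 0.5  0.2  0.3  0.2  0.2  0.1  0.4  0.2 -0.3  0.4 -0.2  0.3 -0.1  0.3
 -0.2  0.2]
vial [648.86 -10.22   0.  ]
vial [680.04  36.52   0.  ]
[[ 0.96  0.28  0.  ]
 [ 0.28 -0.96 -0.  ]
 [-0.    0.   -1.  ]] 1.5[ WARN:0@9.747] global loadsave.cpp:1063 imwrite_ Unsupported depth image for selected encoder is fallbacked to CV_8U.
```

Call:
play_rows:
  rows:
    - {"hand":1,"translation":[0,0,0],"twist":-0.12}
    - {"hand":1,"translation":[0,0,0],"twist":-0.12}
    - {"hand":1,"translation":[0,0,0],"twist":-0.12}
    - {"hand":1,"translation":[0,0,0],"twist":-0.12}
    - {"hand":1,"translation":[0,0,0],"twist":-0.12}

```text
t: 1.92
tool_pos: [185.1, -623.1, 212.6]
eef_rot: [0.0, 0.902, 0.433, -0.0]
force: [0.4, -0.5, -0.7]
width: 0.998
```

Call:
play_rows:
  rows:
    - {"hand":1,"translation":[0,0,0],"twist":-0.12}
    - {"hand":1,"translation":[0,0,0],"twist":-0.12}
    - {"hand":1,"translation":[0,0,0],"twist":-0.12}
    - {"hand":1,"translation":[0,0,0],"twist":-0.12}
    - {"hand":1,"translation":[0,0,0],"twist":-0.12}

```text
t: 2.33
tool_pos: [185.0, -623.1, 212.6]
eef_rot: [-0.0, 0.734, 0.68, -0.0]
force: [-0.1, 0.4, 0.3]
width: 1.004
```

Call:
play_rows:
  rows:
    - {"hand":1,"translation":[0,0,0],"twist":-0.11}
    - {"hand":1,"translation":[0,0,0],"twist":-0.11}
    - {"hand":1,"translation":[0.0,0.0,0],"twist":0}
    - {"hand":1,"translation":[0.029,0.024,0],"twist":0}
    - {"hand":1,"translation":[0.029,0.024,0],"twist":0}

```text
t: 2.75
tool_pos: [223.3, -559.7, 212.2]
eef_rot: [0.0, 0.66, 0.751, -0.0]
force: [2.1, -0.4, 0.6]
width: 0.999
```

```bash
cat >> h.py <<'E'
def st():
    s=arm.observe();w,x,y,z=s["eef_rot"]
    psi=np.arctan2(2*(x*y+w*z),1-2*(y*y+z*z))
    return s,np.array(s["tool_pos"]),psi
def togo(p,yaw=None):
    """shift in tool axes (m) and twist from here to p, tool-x yaw"""
    s,q,psi=st();d=np.array(p)-q
    sh=np.array([np.cos(psi)*d[0]+np.sin(psi)*d[1],np.sin(psi)*d[0]-np.cos(psi)*d[1],-d[2]])/1000
    print("t",round(s["t"],2),"tcp",q.round(1),"psi",round(psi,4),"w",round(s["width"],3),"F",np.round(s["force"],1),"q7",round(s["qpos"][6],2),"shift",sh.round(4),"twist",None if yaw is None else round(psi-yaw,4))
E
python3 - <<'E'
from fit import *
C={n:arm.read_camera(n) for n in("top","side")}
f=lambda p,o:(np.array(p)+.5)/5-.5+o
np.set_printoptions(precision=4,suppress=True)
bt=f([[71,106],[487,54],[517,312],[93,365]],[170,185]);bs=f([[61,431],[148,57],[430,78],[382,459]],[230,270])
sg=np.array([[1,1],[1,-1],[-1,-1],[-1,1]])
def model(q):return place(np.c_[sg[:,0]*q[3],12.5+sg[:,1]*q[4],np.full(4,61.)],q[:3])
for V in([("top",bt)],[("side",bs)],[("top",bt),("side",bs)]):
    r=least_squares(lambda q:np.concatenate([(proj(C[k],model(q))-b).ravel() for k,b in V]),[540,198,.15,57,87]);q=r.x[:3];print(q)
print("wallmid px",f([320,203],[170,185]),proj(C["top"],place(np.array([[0,0,68.]]),q)))
print("pivot px",f([90,210],[170,185]),proj(C["top"],place(np.array([[0,84,106.]]),q)))
pv=place(np.array([[0,84,99.]]),q)[0];print("pivot",pv)
k=np.array([540,228.7]);d=k-pv[:2];print("r",np.linalg.norm(d),"keeper",np.arctan2(d[1],d[0])-q[2]+np.pi/2)
togo([500,-100,212],1.71)
E
```

```text
[543.3814 200.8264   0.1416]
[542.7933 199.2647   0.1417]
[542.9786 200.07     0.1418]
wallmid px [233.6 225.2] [[233.7233 225.0309]]
pivot px [187.6 226.6] [[188.1376 226.9062]]
pivot [531.1035 283.2264  99.    ]
r 55.24738053799681 keeper 0.01988917616623942
t 2.85 tcp [ 229.8 -553.7  212.8] psi 1.713 w 0.999 F [ 0.8  0.7 -0.8] q7 1.1 shift [0.4109 0.3318 0.0008] twist 0.003
```

Call:
play_rows:
  rows:
    - {"hand":1,"translation":[0.029,0.024,0],"twist":0}
    - {"hand":1,"translation":[0.029,0.024,0],"twist":0}
    - {"hand":1,"translation":[0.029,0.024,0],"twist":0}
    - {"hand":1,"translation":[0.029,0.024,0],"twist":0}
    - {"hand":1,"translation":[0.029,0.024,0],"twist":0}

```text
t: 3.27
tool_pos: [324.2, -397.7, 212.9]
eef_rot: [0.0, 0.658, 0.753, -0.0]
force: [0.5, -0.6, -0.5]
width: 1.004
```

Call:
play_rows:
  rows:
    - {"hand":1,"translation":[0.029,0.024,0],"twist":0}
    - {"hand":1,"translation":[0.029,0.024,0],"twist":0}
    - {"hand":1,"translation":[0.029,0.024,0],"twist":0}
    - {"hand":1,"translation":[0.029,0.024,0],"twist":0}
    - {"hand":1,"translation":[0.029,0.024,0],"twist":0}

```text
t: 3.68
tool_pos: [423.3, -237.5, 213.0]
eef_rot: [0.0, 0.658, 0.753, -0.0]
force: [1.1, -0.1, -0.5]
width: 1.0
```

Call:
play_rows:
  rows:
    - {"hand":1,"translation":[0.029,0.024,0],"twist":0}
    - {"hand":1,"translation":[0.029,0.024,0],"twist":0}
    - {"hand":1,"translation":[0.029,0.024,0],"twist":0}
    - {"hand":1,"translation":[0.029,0.024,0],"twist":0}
    - {"hand":1,"translation":[0.035,0.009,0],"twist":0}

```text
t: 4.1
tool_pos: [508.6, -73.6, 213.0]
eef_rot: [0.001, 0.658, 0.753, 0.001]
force: [0.2, -0.4, 0.3]
width: 1.0
```

Call:
play_rows:
  rows:
    - {"hand":1,"translation":[0.035,0.009,0],"twist":0}
    - {"hand":1,"translation":[0.035,0.009,0],"twist":0}
    - {"hand":1,"translation":[0.035,0.009,0],"twist":0}
    - {"hand":1,"translation":[0.035,0.009,0],"twist":0}
    - {"hand":1,"translation":[0.035,0.009,0],"twist":0}

```text
t: 4.52
tool_pos: [526.5, 106.2, 212.8]
eef_rot: [0.0, 0.658, 0.753, 0.0]
force: [0.5, 0.8, 0.1]
width: 0.998
```

Call:
play_rows:
  rows:
    - {"hand":1,"translation":[0.035,0.009,0],"twist":0}
    - {"hand":1,"translation":[0.035,0.009,0],"twist":0}
    - {"hand":1,"translation":[0.02,0.006,0],"twist":0}
    - {"hand":1,"translation":[0.0,0.0,0],"twist":0}
    - {"hand":1,"translation":[0.0,0.0,0],"twist":0}

```text
t: 4.93
tool_pos: [537.5, 198.3, 212.5]
eef_rot: [-0.0, 0.657, 0.754, 0.0]
force: [-0.4, -0.1, 0.1]
width: 1.002
```

Run:
```python
from h import *
togo([539.8,228.7,109],1.733)
```

```text
t 4.93 tcp [537.5 198.3 212.5] psi 1.7087 w 1.002 F [-0.4 -0.1  0.1] q7 -0.56 shift [0.0298 0.0064 0.1035] twist -0.0243
```

Call:
play_rows:
  rows:
    - {"hand":1,"translation":[0.03,0.0064,0.01],"twist":-0.024}
    - {"hand":1,"translation":[0,0,0.03],"twist":0}
    - {"hand":1,"translation":[0,0,0.03],"twist":0}
    - {"hand":1,"translation":[0,0,0.02],"twist":0}
    - {"hand":1,"translation":[0,0,0.0125],"twist":0}

```text
t: 5.35
tool_pos: [539.1, 224.7, 107.5]
eef_rot: [-0.0, 0.649, 0.761, -0.002]
force: [-0.6, -0.5, 0.2]
width: 0.999
```

Call:
play_rows:
  rows:
    - {"hand":0,"translation":[0,0,0],"twist":0}
    - {"hand":0,"translation":[0,0,0],"twist":0}
    - {"hand":0,"translation":[0,0,0],"twist":0}
    - {"hand":0,"translation":[0,0,0],"twist":0}
    - {"hand":0,"translation":[0,0,0],"twist":0}
  newtons: 8

```text
t: 5.77
tool_pos: [540.7, 228.0, 111.4]
eef_rot: [0.001, 0.648, 0.762, 0.001]
force: [-0.5, 0.6, 0.8]
width: 0.648
```

Call:
play_rows:
  rows:
    - {"hand":0,"translation":[0,0,0],"twist":0}
    - {"hand":0,"translation":[0,0,0],"twist":0}
    - {"hand":0,"translation":[0,0,0],"twist":0}
    - {"hand":0,"translation":[0,0,0],"twist":0}

```text
t: 6.1
tool_pos: [539.9, 227.9, 110.2]
eef_rot: [0.0, 0.648, 0.762, 0.0]
force: [0.2, 0.2, -0.2]
width: 0.342
```

Run:
```python
from h import *
togo([539.8,228.7,109],1.733)
P=np.array([531.1,283.2]);s,q,psi=st();d=q[:2]-P;print(np.hypot(*d),np.arctan2(d[1],d[0])-.1418+np.pi/2)
# arc rows of da in tool frame when twisting along
for da in(.1,):
    print(55*np.sin(da),55*(1-np.cos(da)))
```

```text
t 6.1 tcp [539.9 227.9 110.2] psi 1.7328 w 0.342 F [ 0.2  0.2 -0.2] q7 -0.67 shift [0.0008 0.0001 0.0012] twist -0.0002
56.01413659584721 0.015318627028197973
5.490837915575549 0.27477090970857987
```

Call:
play_rows:
  rows:
    - {"hand":0,"translation":[0,0,0],"twist":0}
    - {"hand":0,"translation":[0,0,0],"twist":0}
    - {"hand":0,"translation":[0,0,0],"twist":0}
    - {"hand":0,"translation":[0,0,0],"twist":0}
    - {"hand":0,"translation":[0,0,0],"twist":0}

```text
t: 6.52
tool_pos: [539.8, 227.8, 110.1]
eef_rot: [-0.0, 0.648, 0.762, -0.0]
force: [0.2, 0.1, -0.1]
width: 0.008
```

Call:
play_rows:
  rows:
    - {"hand":0,"translation":[0.0003,0.0055,0],"twist":-0.1}
    - {"hand":0,"translation":[0.0003,0.0055,0],"twist":-0.1}
    - {"hand":0,"translation":[0.0003,0.0055,0],"twist":-0.1}

```text
t: 6.77
tool_pos: [555.8, 232.8, 110.2]
eef_rot: [0.0, 0.524, 0.851, -0.0]
force: [0.0, 0.5, 0.2]
width: 0.007
```

```bash
cat >> h.py <<'E'
def keep():
    P=np.array([531.1,283.2]);s,q,psi=st();d=q[:2]-P
    print("r",round(np.hypot(*d),2),"keeper",round((np.arctan2(d[1],d[0])-.1418+np.pi/2)%(2*np.pi),3),"psi-",round((psi-.1418-np.pi/2)%(2*np.pi),3))
E
python3 -c "
from h import *
togo([539.8,228.7,109]);keep()"
```

```text
t 6.77 tcp [555.8 232.8 110.2] psi 2.0376 w 0.007 F [0.  0.5 0.2] q7 -0.39 shift [ 0.0035 -0.0161  0.0012] twist None
r 56.11 keeper 0.313 psi- 0.325
```

The fingers shut to 0.007, so they missed the knob. Looking now.

Run:
```python
from h import *
s=arm.read_camera("side");c=arm.read_camera("top")
a=cv2.resize(s["img"][200:380,200:360],None,fx=3,fy=3,interpolation=cv2.INTER_CUBIC)
b=cv2.resize(c["img"][150:285,150:285],None,fx=2.4,fy=4,interpolation=cv2.INTER_CUBIC)
save(np.hstack([a[:540],b[:540]]),"crop3.png")
for n,k in(("side",s),("top",c)):
  for t in("keeper_knob","keeper_pivot"):print(n,t,[(np.round(r["pixel"],1),round(r["p"],2)) for r in arm.place_of(t,n)])
  print("tcp",proj(k,[st()[1]]),"knob",proj(k,[[539.8,228.7,131]]))
```

```text
side keeper_knob [(array([277. , 300.5]), 0.92), (array([394.4, 302.4]), 0.82)]
side keeper_pivot [(array([386.2, 324.9]), 0.67), (array([276.9, 339.9]), 0.66)]
tcp [[268.62201517 308.23694872]] knob [[277.34886823 300.02458797]]
top keeper_knob []
top keeper_pivot [(array([231.8, 314.5]), 0.42)]
tcp [[213.65501311 214.98079652]] knob [[212.95598735 220.57413325]]
```

View pics/crop3.png

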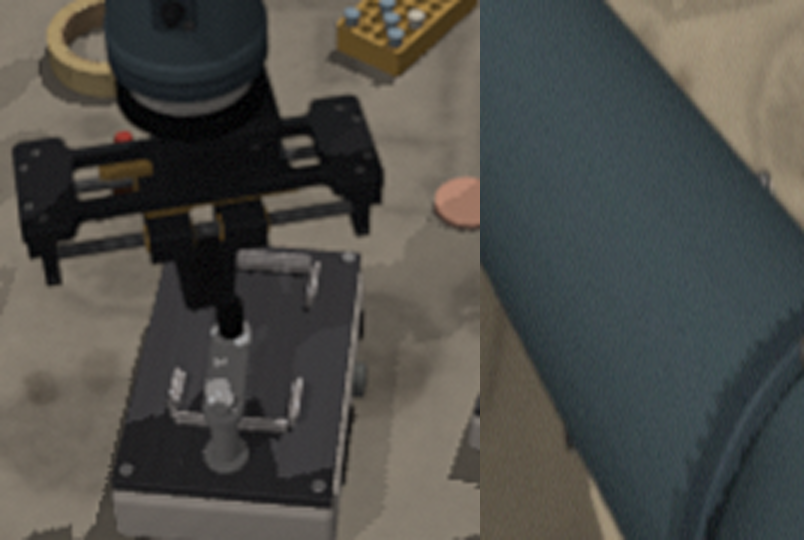

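Run:
```python
from h import *
s=arm.read_camera("side");_,q,psi=st()
print("start tcp",proj(s,[[185.1,-623.1,212.6]]))
x=np.array([np.cos(psi),np.sin(psi),0]);y=np.array([np.sin(psi),-np.cos(psi),0])
im=cv2.resize(s["img"][260:330,240:310],None,fx=8,fy=8,interpolation=cv2.INTER_CUBIC).copy()
f=lambda X:tuple(((proj(s,[X])[0]-[240,260]+.5)*8).astype(int).tolist())
for a in(-9,9):
    for z in(0,20,40): cv2.circle(im,f(q+x*a+[0,0,z]),4,(255,0,0),-1)
K=np.array([539.8,228.7,0])
for z in(105,131):
    for t in np.linspace(0,6.28,16): cv2.circle(im,f(K+[8*np.cos(t),8*np.sin(t),z]),2,(0,255,0),-1)
z0=cv2.resize(cv2.imread("pics/side0.png")[:,:,::-1][20:90,470:540],None,fx=3,fy=3)
im2=np.zeros((560,800,3),np.uint8);im2[:,:560]=im;im2[:210,570:780]=z0
save(im2,"crop4.png")
```

```text
start tcp [[493.79788113  69.64163465]]
```

View pics/crop4.png

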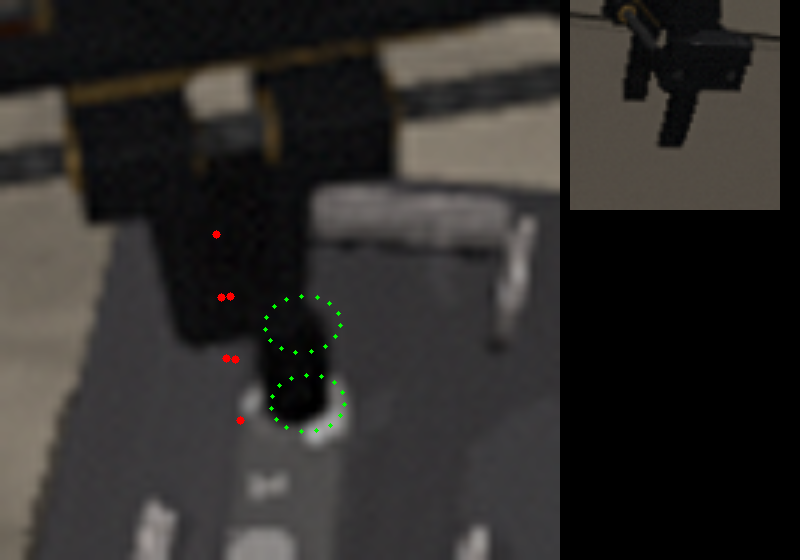

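The fingertips look about 20 mm higher, or further back, than the reported TCP. I'll touch the pocket floor with the closed fingers to find out which.

```bash
python3 -c "
from h import *
print(arm.hold_point_z)
togo([545.1,185.2,110],1.7126)"
```

```text
-18.700000000000003
t 7.12 tcp [555.1 232.8 110.1] psi 2.0312 w 0.005 F [1.  0.4 0.5] q7 -0.4 shift [-0.0382 -0.0302  0.0001] twist 0.3186
```

Call:
play_rows:
  rows:
    - {"hand":0,"translation":[-0.038,0,0],"twist":0}
    - {"hand":0,"translation":[0,-0.03,0],"twist":0.08}
    - {"hand":0,"translation":[0,0,0.01],"twist":0.12}
    - {"hand":0,"translation":[0,0,0.01],"twist":0.12}
    - {"hand":0,"translation":[0,0,0.005],"twist":0}

```text
t: 7.53
tool_pos: [544.9, 185.0, 84.5]
eef_rot: [0.0, 0.657, 0.754, -0.001]
force: [-0.4, 0.9, 0.3]
width: 0.007
```

Call:
play_rows:
  rows:
    - {"hand":0,"translation":[0,0,0.004],"twist":0}
    - {"hand":0,"translation":[0,0,0.004],"twist":0}
    - {"hand":0,"translation":[0,0,0.003],"twist":0}
    - {"hand":0,"translation":[0,0,0.0],"twist":0}
    - {"hand":0,"translation":[0,0,0],"twist":0}

```text
t: 7.95
tool_pos: [545.6, 185.7, 74.1]
eef_rot: [-0.0, 0.655, 0.756, 0.0]
force: [-0.6, -0.3, 0.1]
width: 0.005
```

Call:
play_rows:
  rows:
    - {"hand":0,"translation":[0,0,0.003],"twist":0}
    - {"hand":0,"translation":[0,0,0.003],"twist":0}
    - {"hand":0,"translation":[0,0,0.003],"twist":0}
    - {"hand":0,"translation":[0,0,0.003],"twist":0}
    - {"hand":0,"translation":[0,0,0],"twist":0}

```text
t: 8.37
tool_pos: [545.1, 185.3, 61.4]
eef_rot: [-0.0, 0.655, 0.756, -0.0]
force: [-0.2, 0.0, -0.0]
width: 0.007
```

```bash
python3 -c "
from h import *
togo([545.1,185.2,60],1.7126);s=arm.read_camera('side');save(cv2.resize(s['img'][250:340,230:330],None,fx=6,fy=6,interpolation=cv2.INTER_CUBIC),'crop5.png')"
```

```text
t 8.37 tcp [545.1 185.3  61.4] psi 1.713 w 0.007 F [-0.2  0.  -0. ] q7 -0.65 shift [-0.0001  0.      0.0014] twist 0.0004
```

Reported z is 61.4 and there is still no contact. Continuing down in small steps.

Call:
play_rows:
  rows:
    - {"hand":0,"translation":[0,0,0.003],"twist":0}
    - {"hand":0,"translation":[0,0,0.0],"twist":0}

```text
t: 8.58
tool_pos: [545.4, 185.5, 58.7]
eef_rot: [-0.0, 0.655, 0.756, -0.0]
force: [-0.4, -0.4, 0.2]
width: 0.006
```

Call:
play_rows:
  rows:
    - {"hand":0,"translation":[0,0,0.003],"twist":0}
    - {"hand":0,"translation":[0,0,0.0],"twist":0}

```text
t: 8.75
tool_pos: [545.3, 185.5, 55.7]
eef_rot: [-0.0, 0.655, 0.756, -0.0]
force: [-0.3, -0.4, 0.2]
width: 0.006
```

View pics/crop5.png

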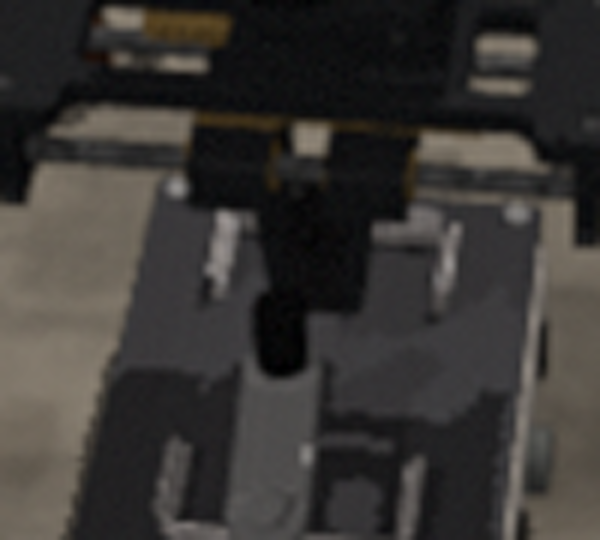

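Call:
play_rows:
  rows:
    - {"hand":0,"translation":[-0.015,0,0],"twist":0}
    - {"hand":0,"translation":[0,0,0.004],"twist":0}
    - {"hand":0,"translation":[0,0,0.004],"twist":0}
    - {"hand":0,"translation":[0,0,0.0],"twist":0}

```text
t: 9.08
tool_pos: [547.0, 170.9, 47.2]
eef_rot: [-0.0, 0.655, 0.755, -0.0]
force: [0.5, -0.1, 0.2]
width: 0.002
```

Call:
play_rows:
  rows:
    - {"hand":0,"translation":[0,0,0.003],"twist":0}
    - {"hand":0,"translation":[0,0,0.0],"twist":0}
    - {"hand":0,"translation":[0,0,0.0],"twist":0}

```text
t: 9.33
tool_pos: [547.4, 171.2, 44.9]
eef_rot: [-0.0, 0.655, 0.756, -0.0]
force: [-0.5, -0.1, -0.8]
width: 0.006
```

Call:
play_rows:
  rows:
    - {"hand":0,"translation":[0,0,0.002],"twist":0}
    - {"hand":0,"translation":[0,0,0.0],"twist":0}
    - {"hand":0,"translation":[0,0,0.0],"twist":0}

```text
t: 9.58
tool_pos: [547.6, 170.8, 43.0]
eef_rot: [-0.0, 0.655, 0.756, -0.0]
force: [-0.2, 0.2, -0.7]
width: 0.006
```

Call:
play_rows:
  rows:
    - {"hand":0,"translation":[0,0,0.002],"twist":0}
    - {"hand":0,"translation":[0,0,0.0],"twist":0}
    - {"hand":0,"translation":[0,0,0.0],"twist":0}

```text
t: 9.83
tool_pos: [547.6, 170.6, 41.0]
eef_rot: [-0.0, 0.655, 0.755, -0.0]
force: [0.3, 0.1, -0.8]
width: 0.012
```

Call:
play_rows:
  rows:
    - {"hand":0,"translation":[0,0,0.002],"twist":0}
    - {"hand":0,"translation":[0,0,0.0],"twist":0}
    - {"hand":0,"translation":[0,0,0.0],"twist":0}

```text
t: 10.08
tool_pos: [547.6, 170.7, 39.0]
eef_rot: [-0.0, 0.655, 0.756, -0.0]
force: [-0.2, 0.2, 0.5]
width: 0.006
```

Call:
play_rows:
  rows:
    - {"hand":0,"translation":[0,0,0.002],"twist":0}
    - {"hand":0,"translation":[0,0,0.0],"twist":0}
    - {"hand":0,"translation":[0,0,0.0],"twist":0}

```text
t: 10.33
tool_pos: [547.5, 170.7, 37.0]
eef_rot: [-0.0, 0.655, 0.755, -0.0]
force: [-0.1, -0.3, -0.0]
width: 0.003
```

```bash
python3 -c "
from h import *
togo([545.1,185.2,60],1.7126);s=arm.read_camera('side');save(cv2.resize(s['img'][250:340,230:330],None,fx=6,fy=6,interpolation=cv2.INTER_CUBIC),'crop6.png')"
```

```text
t 10.33 tcp [547.5 170.7  37. ] psi 1.7128 w 0.003 F [-0.1 -0.3 -0. ] q7 -0.65 shift [ 0.0147 -0.0004 -0.023 ] twist 0.0002
```

View pics/crop6.png

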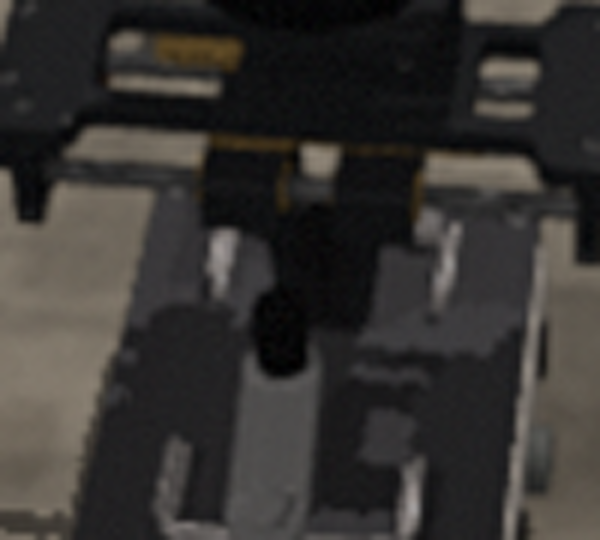

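```bash
python3 -c "
from h import *
s=arm.read_camera('side')
def f(u,v,ox,oy,k): return [(u+.5)/k-.5+ox,(v+.5)/k-.5+oy]
_,q,p=st();X=np.array([np.cos(p),np.sin(p),0])
for px,nm in((f(335,325,230,250,6),'now'),):
  for z in (60,62,65,70):print(nm,z,atz(s,px,z).round(1),'minus near edge',(atz(s,px,z)-9*X).round(1))
s5=f(335,308,230,250,6)
for z in (80,84,88):print('crop5 tcp 545.1 185.3 61.4',z,(atz(s,s5,z)-9*X).round(1))
"
```

```text
now 60 [543.  175.2  60. ] minus near edge [544.3 166.3  60. ]
now 62 [542.5 176.8  62. ] minus near edge [543.7 167.9  62. ]
now 65 [541.7 179.3  65. ] minus near edge [542.9 170.4  65. ]
now 70 [540.3 183.4  70. ] minus near edge [541.6 174.5  70. ]
crop5 tcp 545.1 185.3 61.4 80 [540.8 176.1  80. ]
crop5 tcp 545.1 185.3 61.4 84 [539.7 179.4  84. ]
crop5 tcp 545.1 185.3 61.4 88 [538.7 182.8  88. ]
```

Call:
play_rows:
  rows:
    - {"hand":0,"translation":[0,0,0.0015],"twist":0}
    - {"hand":0,"translation":[0,0,0.0],"twist":0}
    - {"hand":0,"translation":[0,0,0.0],"twist":0}

```text
t: 10.68
tool_pos: [547.6, 170.7, 35.5]
eef_rot: [-0.0, 0.655, 0.755, -0.0]
force: [0.1, -0.5, 0.3]
width: 0.003
```

Call:
play_rows:
  rows:
    - {"hand":0,"translation":[0,0,0.0015],"twist":0}
    - {"hand":0,"translation":[0,0,0.0],"twist":0}
    - {"hand":0,"translation":[0,0,0.0],"twist":0}

```text
t: 10.93
tool_pos: [547.8, 170.8, 34.4]
eef_rot: [0.0, 0.655, 0.756, 0.0]
force: [0.2, -0.4, 4.4]
width: 0.007
```

Call:
play_rows:
  rows:
    - {"hand":0,"translation":[0,0,0.0015],"twist":0}
    - {"hand":0,"translation":[0,0,0.0],"twist":0}
    - {"hand":0,"translation":[0,0,0.0],"twist":0}

```text
t: 11.18
tool_pos: [547.9, 170.8, 34.4]
eef_rot: [0.001, 0.655, 0.755, -0.0]
force: [-5.5, -2.1, 20.5]
width: 0.009
```

Call:
play_rows:
  rows:
    - {"hand":0,"translation":[0,0,-0.0065],"twist":0}
    - {"hand":0,"translation":[0,0,0],"twist":0}

```text
t: 11.35
tool_pos: [548.3, 171.0, 40.0]
eef_rot: [0.0, 0.655, 0.755, 0.001]
force: [0.6, -0.2, -0.4]
width: 0.01
```

```bash
python3 -c "
from h import *
s=arm.read_camera('side')
p=2.035;X=np.array([np.cos(p),np.sin(p),0])
px=[(217+.5)/8-.5+240,(345+.5)/8-.5+260]
print((atz(s,px,135.6)).round(1),'minus',(atz(s,px,135.6)-9*X).round(1),'rep 555.4 232.8')
px=[(335+.5)/6-.5+230,(308+.5)/6-.5+250];p=1.713;X=np.array([np.cos(p),np.sin(p),0])
print((atz(s,px,87)).round(1),'minus',(atz(s,px,87)-9*X).round(1),'rep 545.1,185.3')
# start picture: mean of finger tips
print(atz(s,[497.5,61],238),'rep 185,-623')
togo([539.8,228.7,110])
g=s['img'].astype(int).sum(2)
print(g[292:310,270:310:2])
"
```

```text
[554.2 242.5 135.6] minus [558.2 234.5 135.6] rep 555.4 232.8
[537.7 190.8  87. ] minus [538.9 181.9  87. ] rep 545.1,185.3
[ 180.86569305 -622.31437134  238.        ] rep 185,-623
t 11.4 tcp [548.1 170.9  39.4] psi 1.7128 w 0.004 F [-0.7 -0.6  0.2] q7 -0.65 shift [ 0.0584 -0.     -0.0706] twist None
[[145 172 120  41  30  34  29  34  42  39  49  93 162 158 121 120 139 382
  178 155]
 [159 187 146  39  45  49  33  14  25  44  40  98 163 157 158 157 162 426
  166 153]
 [165 189 147  43  46  37  13  27  49  53  46 112 165 154 158 154 197 436
  174 153]
 [168 185 152  47  46  43  46  33  31  49  40 119 161 157 158 148 244 408
  161 159]
 [171 186 158  55  43  44  35  42  18  43  56 119 159 156 159 148 297 382
  156 155]
 [178 189 157  35  41  48  36  38  42  50  47 127 164 155 157 146 304 370
  153 158]
 [180 173 107  24  32  37  42  38  43  49  50 132 166 156 160 151 280 307
  148 156]
 [187 145  24  27  16  31  36  33  24  45  38 148 155 158 160 153 251 219
  149 162]
 [183 108  10  26  25  28  41  29  46  55  56 159 156 157 157 162 239 192
  162 178]
 [186  76  19  27  24  25  41  35  41  54  52 161 153 156 163 172 217 189
  180 175]
 [191  42  25  30  23  20  42  42  41  33  75 166 155 166 181 164 158 192
  183 182]
 [175  49  22  17  32  32  58  58  51  50 107 160 154 176 186 164 126 182
  183 182]
 [138  43  27  25  22  22  91  87  83  67 140 169 170 185 182 179 172 184
  183 186]
 [108  41  27   9  27  16 111 106  99  90 168 175 183 186 180 185 180 178
  186 180]
 [101  43  31  22  19  22 110 104 100 102 188 186 181 186 179 183 187 188
  181 183]
 [104  75  16  22  32  15 136  99 103 101 185 186 184 183 175 187 184 180
  185 189]
 [113 121  23  21   7  28 158  99 106  96 147 145 174 145 122 173 176 173
  189 178]
 [151 160  16  13  16  36 179 101  98  99 105 100 121  83  75 124 136 128
  152 149]]
```

Contact at reported z = 34.5 on the 60 mm floor means the fingertips are 25.5 mm above the reported TCP, with xy about right. I'll apply that correction and pinch the knob again.

Call:
play_rows:
  rows:
    - {"hand":0.3,"translation":[0,0,-0.038],"twist":0}
    - {"hand":0.7,"translation":[0,0,-0.038],"twist":0}
    - {"hand":0.8,"translation":[0.029,0,0],"twist":-0.02}
    - {"hand":0.8,"translation":[0.0294,0,0],"twist":0}
    - {"hand":0.8,"translation":[0,0,0],"twist":0}

```text
t: 11.82
tool_pos: [537.1, 235.6, 116.1]
eef_rot: [-0.002, 0.645, 0.764, 0.002]
force: [-0.4, 1.0, 0.2]
width: 0.36
```

Call:
play_rows:
  rows:
    - {"hand":0.8,"translation":[0,0,0],"twist":0}
    - {"hand":0.8,"translation":[0,0,0.011],"twist":0}
    - {"hand":0.8,"translation":[0,0,0.01],"twist":0}
    - {"hand":0.8,"translation":[0,0,0.01],"twist":0}
    - {"hand":0.8,"translation":[0,0,0],"twist":0}

```text
t: 12.23
tool_pos: [537.3, 226.3, 80.9]
eef_rot: [-0.001, 0.648, 0.762, -0.002]
force: [0.1, -1.3, -0.4]
width: 0.74
```

Call:
play_rows:
  rows:
    - {"hand":0,"translation":[0,0,0],"twist":0}
    - {"hand":0,"translation":[0,0,0],"twist":0}
    - {"hand":0,"translation":[0,0,0],"twist":0}
    - {"hand":0,"translation":[0,0,0],"twist":0}
    - {"hand":0,"translation":[0,0,0],"twist":0}
  newtons: 6

```text
t: 12.65
tool_pos: [539.1, 228.5, 84.5]
eef_rot: [0.0, 0.648, 0.762, 0.0]
force: [0.2, 0.8, -0.1]
width: 0.406
```

Call:
play_rows:
  rows:
    - {"hand":0,"translation":[0,0,0],"twist":0}
    - {"hand":0,"translation":[0,0,0],"twist":0}
    - {"hand":0,"translation":[0,0,0],"twist":0}
    - {"hand":0,"translation":[0,0,0],"twist":0}

```text
t: 12.98
tool_pos: [540.4, 228.5, 84.4]
eef_rot: [0.001, 0.648, 0.762, 0.001]
force: [4.1, 0.3, -3.3]
width: 0.177
```

```bash
python3 -c "
from h import *
togo([539.8,228.7,83.5],1.733);keep()"
```

```text
t 12.98 tcp [540.4 228.5  84.4] psi 1.7323 w 0.177 F [ 4.1  0.3 -3.3] q7 -0.69 shift [ 0.0003 -0.0005  0.0009] twist -0.0007
r 55.5 keeper 0.026 psi- 0.02
```

The knob is gripped at 15.6 mm. Swinging the keeper open.

Call:
play_rows:
  rows:
    - {"hand":0,"translation":[0.0003,0.0055,0],"twist":-0.1}
    - {"hand":0,"translation":[0.0003,0.0055,0],"twist":-0.1}
    - {"hand":0,"translation":[0.0003,0.0055,0],"twist":-0.1}
    - {"hand":0,"translation":[0.0003,0.0055,0],"twist":-0.1}
    - {"hand":0,"translation":[0.0003,0.0055,0],"twist":-0.1}

```text
t: 13.4
tool_pos: [564.7, 238.2, 84.3]
eef_rot: [0.001, 0.437, 0.899, -0.001]
force: [2.0, -2.3, 1.3]
width: 0.182
```

```bash
python3 -c "
from h import *
togo([539.8,228.7,83.5],1.733);keep()"
```

```text
t 13.4 tcp [564.7 238.2  84.3] psi 2.2365 w 0.182 F [ 2.  -2.3  1.3] q7 -0.24 shift [ 0.0079 -0.0255  0.0008] twist 0.5035
r 56.11 keeper 0.5 psi- 0.524
```

Call:
play_rows:
  rows:
    - {"hand":0,"translation":[0.0004,0.0055,0],"twist":-0.1}
    - {"hand":0,"translation":[0.0004,0.0055,0],"twist":-0.1}
    - {"hand":0,"translation":[0.0004,0.0055,0],"twist":-0.1}
    - {"hand":0,"translation":[0.0004,0.0055,0],"twist":-0.1}
    - {"hand":0,"translation":[0.0004,0.0055,0],"twist":-0.1}

```text
t: 13.82
tool_pos: [582.6, 259.4, 84.4]
eef_rot: [0.002, 0.202, 0.979, -0.001]
force: [5.7, -3.0, -0.1]
width: 0.176
```

Call:
play_rows:
  rows:
    - {"hand":0,"translation":[0.0003,0.0055,0],"twist":-0.1}
    - {"hand":0,"translation":[0.0003,0.0055,0],"twist":-0.1}
    - {"hand":0,"translation":[0.0003,0.0055,0],"twist":-0.1}
    - {"hand":0,"translation":[0.0003,0.0055,0],"twist":-0.1}
    - {"hand":0,"translation":[0.0003,0.0055,0],"twist":-0.1}

```text
t: 14.23
tool_pos: [588.0, 286.9, 84.6]
eef_rot: [0.003, -0.047, 0.999, -0.001]
force: [8.1, -0.2, -1.4]
width: 0.178
```

Call:
play_rows:
  rows:
    - {"hand":0,"translation":[0.0003,0.0055,0],"twist":-0.1}
    - {"hand":0,"translation":[0.0003,0.0055,0],"twist":-0.1}
    - {"hand":0,"translation":[0.0003,0.0055,0],"twist":-0.1}
    - {"hand":0,"translation":[0.0,0.002,0],"twist":-0.05}
    - {"hand":0,"translation":[0.0,0.0,0],"twist":0}

```text
t: 14.65
tool_pos: [581.9, 307.5, 84.7]
eef_rot: [0.002, -0.22, 0.976, 0.001]
force: [6.7, 3.5, -3.3]
width: 0.178
```

```bash
python3 -c "
from h import *
togo([539.8,228.7,83.5],1.733);keep()"
```

```text
t 14.65 tcp [581.9 307.5  84.7] psi -2.6981 w 0.178 F [ 6.7  3.5 -3.3] q7 0.9 shift [ 0.0718 -0.0531  0.0012] twist -4.4311
r 56.3 keeper 1.875 psi- 1.872
```

Call:
play_rows:
  rows:
    - {"hand":0,"translation":[0.0,0.002,0],"twist":-0.02}
    - {"hand":0,"translation":[0.0,0,0],"twist":0}
    - {"hand":0,"translation":[0.0,0,0],"twist":0}

```text
t: 14.9
tool_pos: [581.4, 308.4, 84.7]
eef_rot: [0.002, -0.228, 0.974, 0.001]
force: [7.8, 2.1, -1.4]
width: 0.178
```

```bash
python3 -c "
from h import *
togo([539.8,228.7,83.5],1.733);keep()"
```

```text
t 14.9 tcp [581.4 308.4  84.7] psi -2.6815 w 0.178 F [ 7.8  2.1 -1.4] q7 0.91 shift [ 0.0727 -0.053   0.0012] twist -4.4145
r 56.26 keeper 1.894 psi- 1.889
```

Call:
play_rows:
  rows:
    - {"hand":0.3,"translation":[0,0,0],"twist":0}
    - {"hand":0.6,"translation":[0,0,0],"twist":0}
    - {"hand":0.8,"translation":[0,0,0],"twist":0}
    - {"hand":0.8,"translation":[0,0,0],"twist":0}
    - {"hand":0.8,"translation":[0,0,0],"twist":0}

```text
t: 15.32
tool_pos: [578.1, 307.9, 83.9]
eef_rot: [-0.0, -0.229, 0.973, -0.0]
force: [0.3, 0.0, 0.3]
width: 0.534
```

Call:
play_rows:
  rows:
    - {"hand":1,"translation":[0,0,0],"twist":0}
    - {"hand":1,"translation":[0,0,-0.03],"twist":0}
    - {"hand":1,"translation":[0,0,-0.04],"twist":0}
    - {"hand":1,"translation":[0,0,-0.04],"twist":0}
    - {"hand":1,"translation":[0,0,0],"twist":0}

```text
t: 15.73
tool_pos: [580.9, 311.5, 202.4]
eef_rot: [0.005, -0.229, 0.974, 0.002]
force: [0.8, 1.1, 0.3]
width: 0.912
```

```bash
python3 -c "
from h import *
print('center',(543-23*.141)); togo([523.3,-195.3,190],1.18);keep()"
```

```text
center 539.757
t 15.73 tcp [580.9 311.5 202.4] psi -2.6803 w 0.912 F [0.8 1.1 0.3] q7 0.98 shift [ 0.2772 -0.4282  0.0124] twist -3.8603
r 57.33 keeper 1.946 psi- 1.89
```

Call:
play_rows:
  rows:
    - {"hand":1,"translation":[0,0,0],"twist":0.121}
    - {"hand":1,"translation":[0,0,0],"twist":0.121}
    - {"hand":1,"translation":[0,0,0],"twist":0.121}
    - {"hand":1,"translation":[0,0,0],"twist":0.121}
    - {"hand":1,"translation":[0,0,0],"twist":0.121}

```text
t: 16.15
tool_pos: [578.4, 308.0, 193.9]
eef_rot: [-0.0, 0.075, 0.997, -0.0]
force: [-0.0, 0.6, -0.4]
width: 1.001
```

Call:
play_rows:
  rows:
    - {"hand":1,"translation":[0,0,0],"twist":0.121}
    - {"hand":1,"translation":[0,0,0],"twist":0.121}
    - {"hand":1,"translation":[0,0,0],"twist":0.121}
    - {"hand":1,"translation":[0,0,0],"twist":0.121}
    - {"hand":1,"translation":[0,0,0],"twist":0.121}

```text
t: 16.57
tool_pos: [578.3, 308.0, 193.9]
eef_rot: [-0.0, 0.368, 0.93, -0.0]
force: [0.4, 0.0, 0.4]
width: 1.001
```

Call:
play_rows:
  rows:
    - {"hand":1,"translation":[0,0,0],"twist":0.121}
    - {"hand":1,"translation":[0,0,0],"twist":0.121}
    - {"hand":1,"translation":[0,0,0],"twist":0.121}
    - {"hand":1,"translation":[0,0,0],"twist":0.121}
    - {"hand":1,"translation":[0,0,0],"twist":0.121}

```text
t: 16.98
tool_pos: [578.3, 308.1, 193.9]
eef_rot: [-0.0, 0.629, 0.778, -0.0]
force: [-0.7, -0.5, -0.4]
width: 1.001
```

Call:
play_rows:
  rows:
    - {"hand":1,"translation":[0,0,0],"twist":0.121}
    - {"hand":1,"translation":[0,0,0],"twist":0.121}
    - {"hand":1,"translation":[0,0,0],"twist":0.121}
    - {"hand":1,"translation":[0,0,0],"twist":0.121}
    - {"hand":1,"translation":[0,0,0],"twist":0.121}

```text
t: 17.4
tool_pos: [578.2, 308.1, 193.9]
eef_rot: [-0.0, 0.832, 0.555, -0.0]
force: [0.3, 0.4, 0.9]
width: 1.0
```

Call:
play_rows:
  rows:
    - {"hand":1,"translation":[-0.0377,0.0108,0],"twist":0}
    - {"hand":1,"translation":[-0.0377,0.0108,0],"twist":0}
    - {"hand":1,"translation":[-0.0377,0.0108,0],"twist":0}
    - {"hand":1,"translation":[-0.0377,0.0108,0],"twist":0}
    - {"hand":1,"translation":[-0.0377,0.0108,0],"twist":0}

```text
t: 17.82
tool_pos: [556.5, 111.5, 193.9]
eef_rot: [0.0, 0.83, 0.558, -0.0]
force: [0.4, -0.1, 0.9]
width: 1.0
```

Call:
play_rows:
  rows:
    - {"hand":1,"translation":[-0.0377,0.0108,0],"twist":0}
    - {"hand":1,"translation":[-0.0377,0.0108,0],"twist":0}
    - {"hand":1,"translation":[-0.0377,0.0108,0],"twist":0}
    - {"hand":1,"translation":[-0.0377,0.0108,0],"twist":0}
    - {"hand":1,"translation":[-0.0377,0.0108,0],"twist":0}

```text
t: 18.23
tool_pos: [535.3, -83.5, 194.2]
eef_rot: [0.0, 0.83, 0.558, 0.0]
force: [0.9, -0.7, 0.2]
width: 1.003
```

Call:
play_rows:
  rows:
    - {"hand":1,"translation":[-0.035,0.01,0],"twist":0}
    - {"hand":1,"translation":[-0.03,0.01,0],"twist":0}
    - {"hand":1,"translation":[0,0,0],"twist":0}
    - {"hand":1,"translation":[0,0,0],"twist":0}
    - {"hand":1,"translation":[0,0,0],"twist":0}

```text
t: 18.65
tool_pos: [529.9, -148.6, 194.0]
eef_rot: [-0.0, 0.83, 0.558, 0.0]
force: [1.3, 0.6, -0.4]
width: 1.003
```

Run:
```python
from fit import *
togo([524.3,-195.3,100],1.183)
# refine the block's yaw: yellow body in the stored top picture
c=arm.read_camera("top");im=cv2.imread("pics/top0.png");s=arm.read_camera("side");im2=cv2.imread("pics/side0.png")
def yel(im,px):
    h=cv2.cvtColor(im,cv2.COLOR_BGR2HSV);m=((h[...,0]>14)&(h[...,0]<30)&(h[...,1]>130)).astype(np.uint8)
    m[:px[1]-35]=0;m[px[1]+35:]=0;m[:,:px[0]-45]=0;m[:,px[0]+45:]=0
    m=cv2.morphologyEx(m,cv2.MORPH_OPEN,np.ones((2,2)))
    k=np.argwhere(m)[:,::-1];o=np.zeros(m.shape,np.uint8);cv2.fillConvexPoly(o,cv2.convexHull(k.astype(np.int32)),1);return o.astype(np.float32)
B=box(-31,31,-59,59,0,26)
v=[(c,yel(im,(420,241))),(s,yel(im2,(336,205)))]
for V in(v[:1],v[1:],v):
    q,f=fit(B,V,[523,-195,-.39]);print(np.round(q,4),f)
for t,n in(("keeper_knob","top"),("keeper_knob","side")):print([(np.round(r["pixel"],1),round(r["p"],2)) for r in arm.place_of(t,n)])
```

```text
t 18.65 tcp [ 529.9 -148.6  194. ] psi 1.1835 w 1.003 F [ 1.3  0.6 -0.4] q7 -0.39 shift [-0.05  0.01  0.09] twist 0.0005
[ 522.02 -197.51   -0.39] 0.04496268555521965
[ 520.91 -194.6    -0.38] 0.09286367893218994
[ 521.1  -196.7    -0.37] 0.16438782215118408
[(array([175.6, 197.3]), 0.88), (array([250.8, 322.5]), 0.5), (array([331. , 276.3]), 0.49)]
[(array([239.3, 330.2]), 0.82), (array([390.7, 302.6]), 0.52)]
```

Call:
play_rows:
  rows:
    - {"hand":1,"translation":[-0.023,0.006,0.02],"twist":0}
    - {"hand":1,"translation":[-0.0233,0.006,0.02],"twist":0}
    - {"hand":1,"translation":[0,0,0.035],"twist":0}
    - {"hand":1,"translation":[0,0,0.035],"twist":0}
    - {"hand":1,"translation":[0,0,0.03],"twist":0}

```text
t: 19.27
tool_pos: [523.1, -196.4, 52.4]
eef_rot: [-0.0, 0.83, 0.558, -0.0]
force: [-0.5, -0.7, 0.4]
width: 0.999
```

Call:
play_rows:
  rows:
    - {"hand":1,"translation":[0,0,0],"twist":0}
    - {"hand":1,"translation":[0,0,0],"twist":0}

```text
t: 19.43
tool_pos: [522.7, -195.7, 53.5]
eef_rot: [-0.001, 0.83, 0.558, -0.001]
force: [0.5, 0.4, -0.2]
width: 1.0
```

Run:
```python
from h import *
togo([523.5,-196,-22],1.186)
s=arm.read_camera('side');im=cv2.resize(s['img'][150:240,290:400],None,fx=6,fy=6,interpolation=cv2.INTER_CUBIC)
save(im,'crop7.png')
```

```text
t 19.43 tcp [ 522.7 -195.7   53.5] psi 1.1844 w 1.0 F [ 0.5  0.4 -0.2] q7 -0.39 shift [0.     0.0008 0.0755] twist -0.0016
```

View pics/crop7.png

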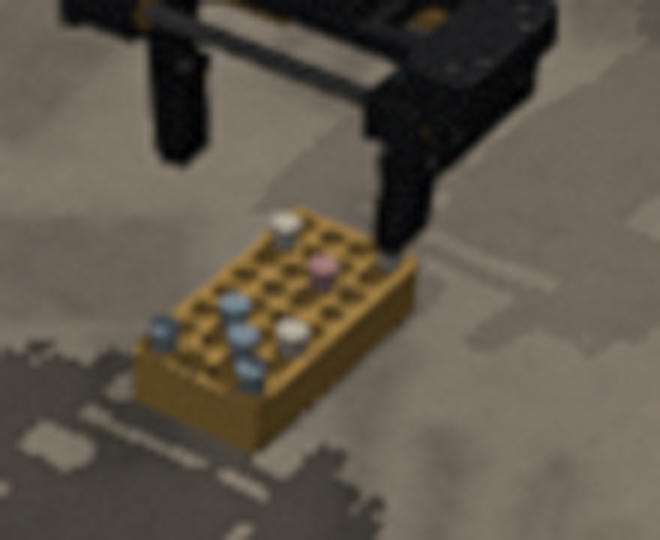

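The fingers straddle the block: tips at crop (180,160) and (400,245), block at (280,330). Descending and gripping.

Call:
play_rows:
  rows:
    - {"hand":1,"translation":[0,0.0008,0.02],"twist":0}
    - {"hand":1,"translation":[0,0,0.02],"twist":0}
    - {"hand":1,"translation":[0,0,0.015],"twist":0}
    - {"hand":1,"translation":[0,0,0.01],"twist":0}
    - {"hand":1,"translation":[0,0,0.0],"twist":0}

```text
t: 19.9
tool_pos: [524.6, -197.1, -10.7]
eef_rot: [0.0, 0.83, 0.558, 0.0]
force: [-0.0, 0.0, -0.3]
width: 1.001
```

Call:
play_rows:
  rows:
    - {"hand":1,"translation":[0,0,0.005],"twist":0}
    - {"hand":1,"translation":[0,0,0.005],"twist":0}
    - {"hand":1,"translation":[0,0,0],"twist":0}
    - {"hand":1,"translation":[0,0,0],"twist":0}

```text
t: 20.23
tool_pos: [524.4, -197.4, -20.5]
eef_rot: [0.0, 0.83, 0.558, 0.0]
force: [-0.5, 0.9, 0.8]
width: 0.999
```

Call:
play_rows:
  rows:
    - {"hand":0.65,"translation":[0,0,0],"twist":0}
    - {"hand":0.65,"translation":[0,0,0],"twist":0}
    - {"hand":0.65,"translation":[0,0,0],"twist":0}
    - {"hand":0.65,"translation":[0,0,0],"twist":0}
    - {"hand":0.65,"translation":[0,0,0],"twist":0}
  newtons: 12

```text
t: 20.65
tool_pos: [524.3, -197.3, -20.7]
eef_rot: [0.0, 0.83, 0.558, 0.0]
force: [0.7, 0.4, 1.3]
width: 0.703
```

Call:
play_rows:
  rows:
    - {"hand":0.65,"translation":[0,0,0],"twist":0}
    - {"hand":0.65,"translation":[0,0,0],"twist":0}
    - {"hand":0.65,"translation":[0,0,0],"twist":0}
    - {"hand":0.65,"translation":[0,0,0],"twist":0}
    - {"hand":0.65,"translation":[0,0,0],"twist":0}

```text
t: 21.07
tool_pos: [524.3, -197.4, -20.7]
eef_rot: [0.0, 0.83, 0.558, 0.0]
force: [-0.8, -0.2, 3.1]
width: 0.7
```

Run:
```python
from h import *
togo([523.5,-196,-22],1.186)
```

```text
t 21.07 tcp [ 524.3 -197.4  -20.7] psi 1.1828 w 0.7 F [-0.8 -0.2  3.1] q7 -0.44 shift [ 0.001  -0.0012  0.0013] twist -0.0032
```

Call:
play_rows:
  rows:
    - {"hand":0,"translation":[0,0,0],"twist":0}
    - {"hand":0,"translation":[0,0,0],"twist":0}
    - {"hand":0,"translation":[0,0,-0.01],"twist":0}
    - {"hand":0,"translation":[0,0,-0.02],"twist":0}
    - {"hand":0,"translation":[0,0,-0.02],"twist":0}
  newtons: 18

```text
t: 21.48
tool_pos: [523.0, -196.8, 29.2]
eef_rot: [-0.001, 0.83, 0.558, -0.001]
force: [0.2, -0.2, -1.3]
width: 0.704
```

Call:
play_rows:
  rows:
    - {"hand":0,"translation":[0,0,-0.03],"twist":0}
    - {"hand":0,"translation":[0,0,-0.03],"twist":0}
    - {"hand":0,"translation":[0,0,-0.02],"twist":0}
    - {"hand":0,"translation":[0,0,0],"twist":0}
    - {"hand":0,"translation":[0,0,0],"twist":0}

```text
t: 21.9
tool_pos: [524.5, -197.5, 110.1]
eef_rot: [0.001, 0.83, 0.557, 0.0]
force: [0.1, -0.5, -1.0]
width: 0.702
```

Run:
```python
from h import *
# goal: shaker yaw .1418 -> psi 1.7126
togo([544,200,110],1.7126)
```

```text
t 21.9 tcp [ 524.5 -197.5  110.1] psi 1.1827 w 0.702 F [ 0.1 -0.5 -1. ] q7 -0.36 shift [ 3.753e-01 -1.324e-01  1.000e-04] twist -0.5299
```

Call:
play_rows:
  rows:
    - {"hand":0,"translation":[0,0,0],"twist":-0.106}
    - {"hand":0,"translation":[0,0,0],"twist":-0.106}
    - {"hand":0,"translation":[0,0,0],"twist":-0.106}
    - {"hand":0,"translation":[0,0,0],"twist":-0.106}
    - {"hand":0,"translation":[0,0,0],"twist":-0.106}

```text
t: 22.32
tool_pos: [522.7, -196.8, 107.3]
eef_rot: [-0.002, 0.653, 0.757, -0.001]
force: [-0.2, 0.5, -2.3]
width: 0.698
```

Call:
play_rows:
  rows:
    - {"hand":0,"translation":[0.01,0.002,0],"twist":0}
    - {"hand":0,"translation":[0.02,0.004,0],"twist":0}
    - {"hand":0,"translation":[0.03,0.006,0],"twist":0}
    - {"hand":0,"translation":[0.03,0.006,0],"twist":0}
    - {"hand":0,"translation":[0.03,0.006,0],"twist":0}

```text
t: 22.73
tool_pos: [529.7, -72.9, 107.9]
eef_rot: [-0.001, 0.657, 0.754, -0.0]
force: [0.5, -0.0, -2.2]
width: 0.702
```

Call:
play_rows:
  rows:
    - {"hand":0,"translation":[0.03,0.006,0],"twist":0}
    - {"hand":0,"translation":[0.03,0.006,0],"twist":0}
    - {"hand":0,"translation":[0.03,0.006,0],"twist":0}
    - {"hand":0,"translation":[0.03,0.006,0],"twist":0}
    - {"hand":0,"translation":[0.03,0.006,0],"twist":0}

```text
t: 23.15
tool_pos: [537.9, 79.9, 108.0]
eef_rot: [-0.001, 0.656, 0.755, -0.001]
force: [0.1, 0.1, -0.4]
width: 0.701
```

Call:
play_rows:
  rows:
    - {"hand":0,"translation":[0.03,0.006,0],"twist":0}
    - {"hand":0,"translation":[0.03,0.006,0],"twist":0}
    - {"hand":0,"translation":[0.03,0.006,0],"twist":0}
    - {"hand":0,"translation":[0.02,0.004,0],"twist":0}
    - {"hand":0,"translation":[0.01,0.002,0],"twist":0}

```text
t: 23.57
tool_pos: [544.1, 204.6, 108.2]
eef_rot: [-0.001, 0.654, 0.756, 0.0]
force: [0.9, -0.5, -0.9]
width: 0.701
```

Call:
play_rows:
  rows:
    - {"hand":0,"translation":[0,0,0],"twist":0}
    - {"hand":0,"translation":[0,0,0],"twist":0}

```text
t: 23.73
tool_pos: [545.4, 199.1, 108.3]
eef_rot: [-0.0, 0.655, 0.755, -0.001]
force: [0.1, 0.3, -1.5]
width: 0.699
```

Run:
```python
from fit import *
togo([544,200,110],1.7126)
_,q,psi=st()
s=arm.read_camera('side');c=arm.read_camera('top')
def edge(P): return [proj(s,p)[0] for p in P]
im=cv2.resize(s['img'][220:360,210:350],None,fx=4,fy=4,interpolation=cv2.INTER_CUBIC).copy()
f=lambda X:tuple(((proj(s,[X])[0]-[210,220]+.5)*4).astype(int).tolist())
B=place(box(-31,31,-59,59,0,26),[q[0]-1,q[1],psi-np.pi/2],q[2]+20.7)
for a in range(8):
    for b in(1,2,4):
        if not a&b: cv2.line(im,f(B[a]),f(B[a|b]),(255,0,0),1)
save(im,'crop8.png')
for cam,v in(('side',s),('top',c)):
    for r in arm.masks_of('tube_block',cam):
        print(cam,r['pixel'],r['p'])
        if r['p']>.4: print(fit(B*0+box(-31,31,-59,59,0,26),[(v,r['region'].astype(np.float32))],[q[0],q[1],psi-np.pi/2],q[2]+20.7))
```

```text
t 23.73 tcp [545.4 199.1 108.3] psi 1.712 w 0.699 F [ 0.1  0.3 -1.5] q7 -0.63 shift [ 0. -0. -0.] twist -0.0006
side [280.1, 287.9] 0.85
(array([545.44, 200.47,   0.21]), np.float64(0.2135554999113083))
```

View pics/crop8.png

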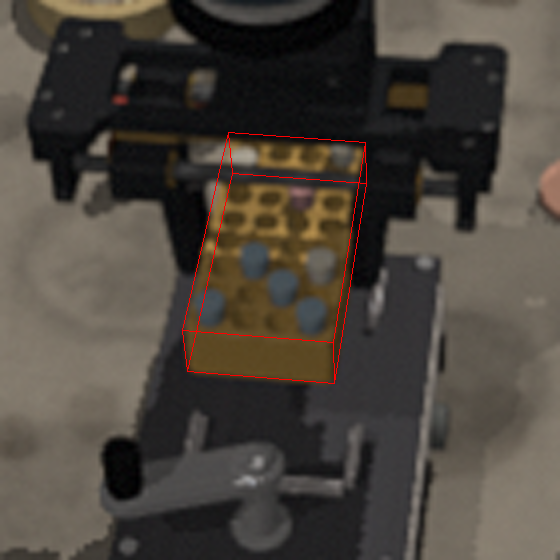

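The block model overlay matches the picture within about 1 px, and the keeper is open. Lowering to just above the walls.

Call:
play_rows:
  rows:
    - {"hand":0,"translation":[0.0007,-0.0014,0.01],"twist":0}
    - {"hand":0,"translation":[0,0,0.02],"twist":0}
    - {"hand":0,"translation":[0,0,0.015],"twist":0}
    - {"hand":0,"translation":[0,0,0.008],"twist":0}
    - {"hand":0,"translation":[0,0,0],"twist":0}

```text
t: 24.35
tool_pos: [543.2, 199.1, 53.9]
eef_rot: [-0.001, 0.655, 0.755, -0.002]
force: [0.7, -0.5, -1.3]
width: 0.704
```

Call:
play_rows:
  rows:
    - {"hand":0,"translation":[0,0,0.003],"twist":0}
    - {"hand":0,"translation":[0,0,0.003],"twist":0}
    - {"hand":0,"translation":[0,0,0],"twist":0}
    - {"hand":0,"translation":[0,0,0],"twist":0}

```text
t: 24.68
tool_pos: [545.0, 200.4, 50.5]
eef_rot: [0.0, 0.655, 0.755, 0.0]
force: [-0.4, 0.4, -0.8]
width: 0.698
```

```bash
sed -i 's/sh.round(4)/(sh*1000).round(2).tolist()/' h.py
python3 - <<'E'
from h import *
togo([544,200,39.3],1.7126)
E
```

```text
t 24.68 tcp [545.  200.4  50.5] psi 1.7128 w 0.698 F [-0.4  0.4 -0.8] q7 -0.68 shift [-0.3, -1.03, 11.23] twist 0.0002
```

Call:
play_rows:
  rows:
    - {"hand":0,"translation":[-0.0002,-0.0006,0.002],"twist":0}
    - {"hand":0,"translation":[0,0,0.002],"twist":0}
    - {"hand":0,"translation":[0,0,0.001],"twist":0}
    - {"hand":0,"translation":[0,0,0],"twist":0}

```text
t: 25.02
tool_pos: [543.9, 199.9, 44.9]
eef_rot: [-0.0, 0.655, 0.755, -0.0]
force: [0.5, 0.3, -1.6]
width: 0.705
```

Call:
play_rows:
  rows:
    - {"hand":0,"translation":[0,0,0.0015],"twist":0}
    - {"hand":0,"translation":[0,0,0.0015],"twist":0}
    - {"hand":0,"translation":[0,0,0],"twist":0}
    - {"hand":0,"translation":[0,0,0],"twist":0}

```text
t: 25.35
tool_pos: [544.0, 200.1, 42.0]
eef_rot: [-0.0, 0.655, 0.756, -0.0]
force: [-0.1, -1.1, -0.9]
width: 0.7
```

Run:
```python
from h import *
togo([544,200,39.3],1.7126);print(np.round(arm.observe()["ft_torque"],2))
```

```text
t 25.35 tcp [544.  200.1  42. ] psi 1.7129 w 0.7 F [-0.1 -1.1 -0.9] q7 -0.68 shift [-0.07, -0.01, 2.67] twist 0.0003
[-0.02 -0.12  0.02]
```

Call:
play_rows:
  rows:
    - {"hand":0,"translation":[0,0,0.001],"twist":0}
    - {"hand":0,"translation":[0,0,0.001],"twist":0}
    - {"hand":0,"translation":[0,0,0],"twist":0}
    - {"hand":0,"translation":[0,0,0],"twist":0}

```text
t: 25.68
tool_pos: [544.0, 200.0, 40.0]
eef_rot: [-0.0, 0.655, 0.756, -0.0]
force: [-0.5, -0.5, -0.4]
width: 0.702
```

Call:
play_rows:
  rows:
    - {"hand":0,"translation":[0,0,0.0007],"twist":0}
    - {"hand":0,"translation":[0,0,0],"twist":0}
    - {"hand":0,"translation":[0,0,0],"twist":0}

```text
t: 25.93
tool_pos: [544.1, 200.1, 39.4]
eef_rot: [-0.0, 0.655, 0.756, -0.0]
force: [0.2, 0.6, -0.7]
width: 0.701
```

Run:
```python
from h import *
togo([544,200,39.3],1.7126);print(np.round(arm.observe()["ft_torque"],2))
```

```text
t 25.93 tcp [544.1 200.1  39.4] psi 1.7129 w 0.701 F [ 0.2  0.6 -0.7] q7 -0.68 shift [-0.07, -0.08, 0.07] twist 0.0003
[-0.01 -0.13  0.  ]
```

Call:
play_rows:
  rows:
    - {"hand":0,"translation":[0,0,0.0007],"twist":0}
    - {"hand":0,"translation":[0,0,0],"twist":0}
    - {"hand":0,"translation":[0,0,0],"twist":0}

```text
t: 26.18
tool_pos: [544.2, 200.1, 39.3]
eef_rot: [0.0, 0.655, 0.756, -0.0]
force: [-1.8, -1.7, 4.6]
width: 0.701
```

Call:
play_rows:
  rows:
    - {"hand":0,"translation":[0,0,0.0005],"twist":0}
    - {"hand":0,"translation":[0,0,0],"twist":0}
    - {"hand":0,"translation":[0,0,0],"twist":0}

```text
t: 26.43
tool_pos: [544.2, 200.0, 39.2]
eef_rot: [0.0, 0.655, 0.755, -0.0]
force: [-3.8, -1.9, 10.6]
width: 0.702
```

Firm contact at the predicted height (39.3), so the block is seated. Releasing.

Call:
play_rows:
  rows:
    - {"hand":0.75,"translation":[0,0,-0.0008],"twist":0}
    - {"hand":0.85,"translation":[0,0,0],"twist":0}
    - {"hand":0.9,"translation":[0,0,0],"twist":0}
    - {"hand":0.9,"translation":[0,0,0],"twist":0}
    - {"hand":0.9,"translation":[0,0,0],"twist":0}

```text
t: 26.85
tool_pos: [544.1, 200.0, 38.8]
eef_rot: [-0.0, 0.655, 0.755, -0.0]
force: [0.1, 0.1, -0.1]
width: 0.899
```

Call:
play_rows:
  rows:
    - {"hand":0.9,"translation":[0,0,-0.01],"twist":0}
    - {"hand":0.9,"translation":[0,0,-0.02],"twist":0}
    - {"hand":0.9,"translation":[0,0,-0.04],"twist":0}
    - {"hand":0.9,"translation":[0,0,-0.04],"twist":0}
    - {"hand":0.9,"translation":[0,0,-0.04],"twist":0}

```text
t: 27.27
tool_pos: [543.5, 200.1, 191.2]
eef_rot: [-0.0, 0.655, 0.756, -0.0]
force: [0.4, -0.1, -0.9]
width: 0.899
```

Run:
```python
from fit import *
togo([544,200,190],1.7126)
s=arm.read_camera('side')
for r in arm.masks_of('tube_block','side')[:1]: print(r['pixel'],r['p'])
im=cv2.resize(s['img'][270:390,220:350],None,fx=5,fy=5,interpolation=cv2.INTER_CUBIC).copy()
f=lambda X:tuple(((proj(s,[X])[0]-[220,270]+.5)*5).astype(int).tolist())
B=place(box(-31,31,-59,59,26,36)*[1,1,0]+[0,0,26],[542.9,199.7,.1418],60)
for i,j in((0,2),(2,6),(6,4),(4,0)): cv2.line(im,f(B[i]),f(B[j]),(255,0,0),1)
save(im,'crop9.png')
print([(np.round(r["pixel"],1),round(r["p"],2)) for r in arm.place_of("keeper_knob","side")])
```

```text
t 27.27 tcp [543.5 200.1 191.2] psi 1.7134 w 0.899 F [ 0.4 -0.1 -0.9] q7 -0.57 shift [-0.17, 0.44, 1.17] twist 0.0008
[284.5, 308.0] 0.77
[(array([240.3, 331.1]), 0.92), (array([391.7, 303.2]), 0.77), (array([274.8, 338.8]), 0.17)]
```

View pics/crop9.png

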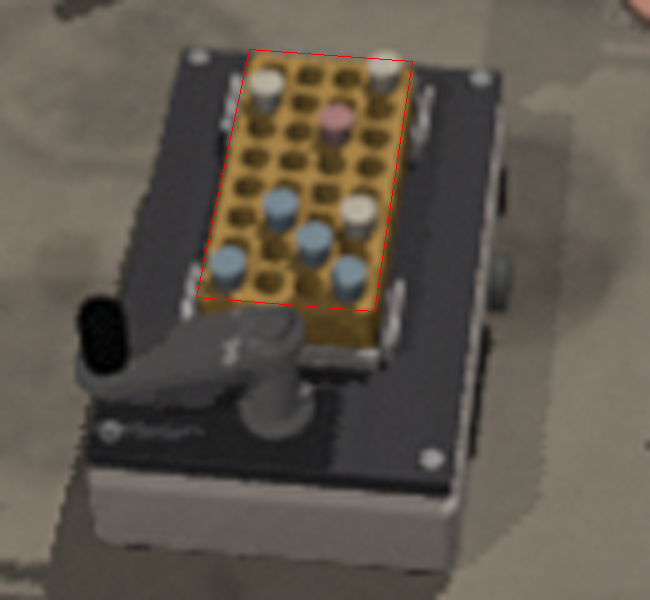

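The block sits square within its outline and the keeper is still open with the knob at about (240,331). Going to the knob to close.

Call:
play_rows:
  rows:
    - {"hand":0.9,"translation":[0,0,0],"twist":-0.118}
    - {"hand":0.9,"translation":[0,0,0],"twist":-0.118}
    - {"hand":0.9,"translation":[0,0,0],"twist":-0.118}
    - {"hand":0.9,"translation":[0,0,0],"twist":-0.118}
    - {"hand":0.9,"translation":[0,0,0],"twist":-0.118}

```text
t: 27.83
tool_pos: [543.2, 199.6, 187.8]
eef_rot: [-0.001, 0.404, 0.915, -0.001]
force: [-0.6, -0.4, -0.2]
width: 0.897
```

Call:
play_rows:
  rows:
    - {"hand":0.9,"translation":[0,0,0],"twist":-0.118}
    - {"hand":0.9,"translation":[0,0,0],"twist":-0.118}
    - {"hand":0.9,"translation":[0,0,0],"twist":-0.118}
    - {"hand":0.9,"translation":[0,0,0],"twist":-0.118}
    - {"hand":0.9,"translation":[0,0,0],"twist":-0.118}

```text
t: 28.25
tool_pos: [543.2, 199.6, 187.8]
eef_rot: [-0.001, 0.121, 0.993, -0.001]
force: [0.6, 0.3, 0.1]
width: 0.897
```

Call:
play_rows:
  rows:
    - {"hand":0.9,"translation":[0,0,0],"twist":-0.118}
    - {"hand":0.9,"translation":[0,0,0],"twist":-0.118}
    - {"hand":0.9,"translation":[0,0,0],"twist":-0.118}
    - {"hand":0.9,"translation":[0,0,0],"twist":-0.118}
    - {"hand":0.9,"translation":[0,0,0],"twist":-0.118}

```text
t: 28.67
tool_pos: [543.3, 199.6, 187.8]
eef_rot: [-0.001, -0.173, 0.985, -0.0]
force: [0.7, 0.4, 0.1]
width: 0.9
```

Call:
play_rows:
  rows:
    - {"hand":0.9,"translation":[0,0,0],"twist":-0.118}
    - {"hand":0.9,"translation":[-0.0275,0.0267,0],"twist":0}
    - {"hand":0.9,"translation":[-0.0275,0.0267,0],"twist":0}
    - {"hand":0.9,"translation":[-0.0275,0.0267,0],"twist":0}
    - {"hand":0.9,"translation":[0,0,0],"twist":0}

```text
t: 29.08
tool_pos: [580.7, 316.5, 188.1]
eef_rot: [-0.0, -0.231, 0.973, 0.003]
force: [-2.0, 0.5, 0.3]
width: 0.901
```

Call:
play_rows:
  rows:
    - {"hand":0.9,"translation":[0,0,0.02],"twist":0}
    - {"hand":0.9,"translation":[0,0,0.02],"twist":0}
    - {"hand":0.9,"translation":[0,0,0],"twist":0}

```text
t: 29.33
tool_pos: [580.1, 306.5, 143.9]
eef_rot: [-0.004, -0.228, 0.974, -0.001]
force: [0.5, -0.6, -0.1]
width: 0.897
```

Run:
```python
from fit import *
togo([581.4,308.4,84],3.603-2*np.pi)
s=arm.read_camera('side');p=arm.place_of("keeper_knob","side")[0];print(p,atz(s,p["pixel"],131))
```

```text
t 29.33 tcp [580.1 306.5 143.9] psi -2.6812 w 0.897 F [ 0.5 -0.6 -0.1] q7 0.98 shift [-2.03, 1.13, 59.92] twist -0.001
{'pixel': [239.8, 334.9], 'p': 0.79} [577.28 314.15 131.  ]
```

Call:
play_rows:
  rows:
    - {"hand":0.9,"translation":[-0.0015,0,0.02],"twist":0}
    - {"hand":0.9,"translation":[0,0,0.02],"twist":0}
    - {"hand":0.9,"translation":[0,0,0.01],"twist":0}
    - {"hand":0.9,"translation":[0,0,0.0075],"twist":0}
    - {"hand":0.9,"translation":[0,0,0],"twist":0}

```text
t: 29.85
tool_pos: [583.5, 308.6, 90.8]
eef_rot: [-0.001, -0.228, 0.974, -0.0]
force: [-0.4, 0.6, 0.2]
width: 0.899
```

Call:
play_rows:
  rows:
    - {"hand":0,"translation":[0,0,0],"twist":0}
    - {"hand":0,"translation":[0,0,0],"twist":0}
    - {"hand":0,"translation":[0,0,0],"twist":0}
    - {"hand":0,"translation":[0,0,0],"twist":0}
    - {"hand":0,"translation":[0,0,0],"twist":0}
  newtons: 6

```text
t: 30.27
tool_pos: [584.2, 309.2, 92.1]
eef_rot: [0.0, -0.228, 0.974, 0.0]
force: [-0.6, -0.3, 0.5]
width: 0.544
```

Call:
play_rows:
  rows:
    - {"hand":0,"translation":[0,0,0],"twist":0}
    - {"hand":0,"translation":[0,0,0],"twist":0}
    - {"hand":0,"translation":[0,0,0],"twist":0}
    - {"hand":0,"translation":[0,0,0],"twist":0}
    - {"hand":0,"translation":[0,0,0],"twist":0}

```text
t: 30.68
tool_pos: [583.9, 309.1, 91.5]
eef_rot: [0.0, -0.228, 0.974, 0.0]
force: [-0.1, 0.2, -0.5]
width: 0.175
```

Run:
```python
from fit import *
togo([581.4,308.4,84],3.603-2*np.pi);keep()
```

```text
t 30.68 tcp [583.9 309.1  91.5] psi -2.6823 w 0.175 F [-0.1  0.2 -0.5] q7 0.94 shift [2.57, 0.45, 7.5] twist -0.0021
r 58.83 keeper 1.886 psi- 1.888
```

Call:
play_rows:
  rows:
    - {"hand":0,"translation":[0.0013,-0.0055,0],"twist":0.1}
    - {"hand":0,"translation":[0.0013,-0.0055,0],"twist":0.1}
    - {"hand":0,"translation":[0.0003,-0.0055,0],"twist":0.1}
    - {"hand":0,"translation":[0.0003,-0.0055,0],"twist":0.1}
    - {"hand":0,"translation":[0.0003,-0.0055,0],"twist":0.1}

```text
t: 31.1
tool_pos: [589.6, 281.6, 91.7]
eef_rot: [0.002, 0.023, 1.0, 0.001]
force: [4.7, 0.8, -3.7]
width: 0.178
```

Call:
play_rows:
  rows:
    - {"hand":0,"translation":[0.0003,-0.0055,0],"twist":0.1}
    - {"hand":0,"translation":[0.0003,-0.0055,0],"twist":0.1}
    - {"hand":0,"translation":[0.0003,-0.0055,0],"twist":0.1}
    - {"hand":0,"translation":[0.0003,-0.0055,0],"twist":0.1}
    - {"hand":0,"translation":[0.0003,-0.0055,0],"twist":0.1}

```text
t: 31.52
tool_pos: [581.6, 254.4, 91.6]
eef_rot: [0.001, 0.27, 0.963, 0.0]
force: [4.4, -1.0, -2.2]
width: 0.177
```

Run:
```python
from fit import *
togo([581.4,308.4,84]);keep()
```

```text
t 31.52 tcp [581.6 254.4  91.6] psi 2.5945 w 0.177 F [ 4.4 -1.  -2.2] q7 0.1 shift [28.27, 45.99, 7.63] twist None
r 58.14 keeper 0.911 psi- 0.882
```

Call:
play_rows:
  rows:
    - {"hand":0,"translation":[0.0003,-0.0055,0],"twist":0.1}
    - {"hand":0,"translation":[0.0003,-0.0055,0],"twist":0.1}
    - {"hand":0,"translation":[0.0003,-0.0055,0],"twist":0.1}
    - {"hand":0,"translation":[0.0003,-0.0055,0],"twist":0.1}
    - {"hand":0,"translation":[0.0003,-0.0055,0],"twist":0.1}

```text
t: 31.93
tool_pos: [561.7, 234.5, 91.6]
eef_rot: [0.001, 0.5, 0.866, -0.0]
force: [2.8, -2.4, -0.3]
width: 0.174
```

Call:
play_rows:
  rows:
    - {"hand":0,"translation":[0.0003,-0.0055,0],"twist":0.1}
    - {"hand":0,"translation":[0.0003,-0.0055,0],"twist":0.1}
    - {"hand":0,"translation":[0.0003,-0.0055,0],"twist":0.1}
    - {"hand":0,"translation":[0,-0.0035,0],"twist":0.06}
    - {"hand":0,"translation":[0,0,0],"twist":0}

```text
t: 32.35
tool_pos: [541.6, 227.4, 91.5]
eef_rot: [0.001, 0.646, 0.764, -0.001]
force: [0.5, -5.2, 0.3]
width: 0.176
```

Run:
```python
from fit import *
togo([539.8,228.7,91],1.7126);keep()
```

```text
t 32.35 tcp [541.6 227.4  91.5] psi 1.7377 w 0.176 F [ 0.5 -5.2  0.3] q7 -0.65 shift [1.56, -1.52, 0.48] twist 0.0251
r 56.76 keeper 0.044 psi- 0.025
```

Call:
play_rows:
  rows:
    - {"hand":0,"translation":[0,-0.0015,0],"twist":0.02}
    - {"hand":0,"translation":[0,-0.001,0],"twist":0}
    - {"hand":0,"translation":[0,0,0],"twist":0}

```text
t: 32.6
tool_pos: [540.6, 227.3, 91.5]
eef_rot: [0.001, 0.652, 0.758, -0.0]
force: [3.8, -5.0, 0.7]
width: 0.176
```

Call:
play_rows:
  rows:
    - {"hand":0,"translation":[0,-0.002,0],"twist":0}
    - {"hand":0,"translation":[0,0,0],"twist":0}
    - {"hand":0,"translation":[0,0,0],"twist":0}

```text
t: 32.85
tool_pos: [540.4, 227.4, 91.7]
eef_rot: [0.002, 0.652, 0.758, 0.001]
force: [8.1, -3.7, -2.7]
width: 0.172
```

Run:
```python
from fit import *
togo([539.8,228.7,91],1.7126);keep()
```

```text
t 32.85 tcp [540.4 227.4  91.7] psi 1.7213 w 0.172 F [ 8.1 -3.7 -2.7] q7 -0.67 shift [1.35, -0.41, 0.72] twist 0.0087
r 56.55 keeper 0.023 psi- 0.009
```

The keeper is at its closed stop: the force rises with no further motion. Releasing and retreating.

Call:
play_rows:
  rows:
    - {"hand":0.3,"translation":[0,0,0],"twist":0}
    - {"hand":0.6,"translation":[0,0,0],"twist":0}
    - {"hand":0.9,"translation":[0,0,0],"twist":0}
    - {"hand":0.9,"translation":[0,0,0],"twist":0}
    - {"hand":0.9,"translation":[0,0,0],"twist":0}

```text
t: 33.27
tool_pos: [536.6, 229.4, 91.5]
eef_rot: [-0.0, 0.652, 0.759, 0.0]
force: [0.4, 0.2, -0.3]
width: 0.534
```

Call:
play_rows:
  rows:
    - {"hand":0.9,"translation":[0,0,0],"twist":0}
    - {"hand":0.9,"translation":[0,0,-0.01],"twist":0}
    - {"hand":0.9,"translation":[0,0,-0.03],"twist":0}
    - {"hand":0.9,"translation":[0,0,-0.04],"twist":0}
    - {"hand":0.9,"translation":[0,0,-0.04],"twist":0}

```text
t: 33.68
tool_pos: [536.1, 228.8, 213.0]
eef_rot: [-0.001, 0.652, 0.758, -0.001]
force: [1.3, 0.4, 0.2]
width: 0.891
```

Call:
play_rows:
  rows:
    - {"hand":0.9,"translation":[-0.04,0,0],"twist":0}
    - {"hand":0.9,"translation":[-0.04,0,0],"twist":0}
    - {"hand":0.9,"translation":[-0.04,0,0],"twist":0}
    - {"hand":0.9,"translation":[-0.04,0,0],"twist":0}
    - {"hand":0.9,"translation":[-0.04,0,0],"twist":0}

```text
t: 34.1
tool_pos: [567.0, 29.4, 212.6]
eef_rot: [0.0, 0.652, 0.758, 0.0]
force: [1.1, 0.5, 0.9]
width: 0.902
```

Call:
play_rows:
  rows:
    - {"hand":0.9,"translation":[-0.04,0,0],"twist":0}
    - {"hand":0.9,"translation":[-0.04,0,0],"twist":0}
    - {"hand":0.9,"translation":[0,0,0],"twist":0}
    - {"hand":0.9,"translation":[0,0,0],"twist":0}
    - {"hand":0.9,"translation":[0,0,0],"twist":0}

```text
t: 34.52
tool_pos: [578.9, -47.0, 212.1]
eef_rot: [-0.0, 0.652, 0.758, 0.0]
force: [-0.4, 1.3, -0.9]
width: 0.903
```

Run:
```python
from fit import *
togo([540,230,200])
c=arm.read_camera('top');s=arm.read_camera('side')
K={n:[(np.round(r["pixel"],1).tolist(),round(r["p"],2)) for r in arm.place_of("keeper_knob",n)] for n in("top","side")};print(K)
k,e=tri(c,K["top"][0][0],s,K["side"][0][0]);d=k[:2]-[531.1,283.2];print(k,e,np.hypot(*d),np.arctan2(d[1],d[0])-.1418+np.pi/2)
a=cv2.resize(c['img'][160:290,160:360],None,fx=4,fy=4,interpolation=cv2.INTER_CUBIC)[:,:480]
b=cv2.resize(s['img'][220:390,230:310],None,fx=4,fy=3.06,interpolation=cv2.INTER_CUBIC)[:520]
b=cv2.resize(b,(320,520));save(np.hstack([a,b]),'fin.png')
for n,v in(("top",c),("side",s)): print(n,[np.round(r["pixel"],1) for r in arm.place_of("vial_a",n)],[np.round(r["pixel"],1) for r in arm.place_of("petri_dish",n)][:1],"knob0",proj(v,[place(np.array([[0,29.,131]]),[543,200.1,.1418])[0]]))
```

```text
t 34.52 tcp [578.9 -47.  212.1] psi 1.7212 w 0.903 F [-0.4  1.3 -0.9] q7 -0.07 shift [279.74, 3.11, 12.06] twist None
{'top': [([213.9, 223.2], 0.9), ([250.8, 320.8], 0.47)], 'side': [([280.0, 301.1], 0.75), ([393.0, 301.4], 0.65)]}
[535.43 227.37 127.87] 0.3547128727383398 55.99898805956402 -0.0643339653637156
top [array([336.6, 188.1]), array([312. , 171.4])] [array([335. , 277.1])] knob0 [[212.88 221.03]]
side [array([245.2, 263.8]), array([264.5, 251. ])] [array([357.8, 269.2])] knob0 [[277.84 300.17]]
```

View pics/fin.png

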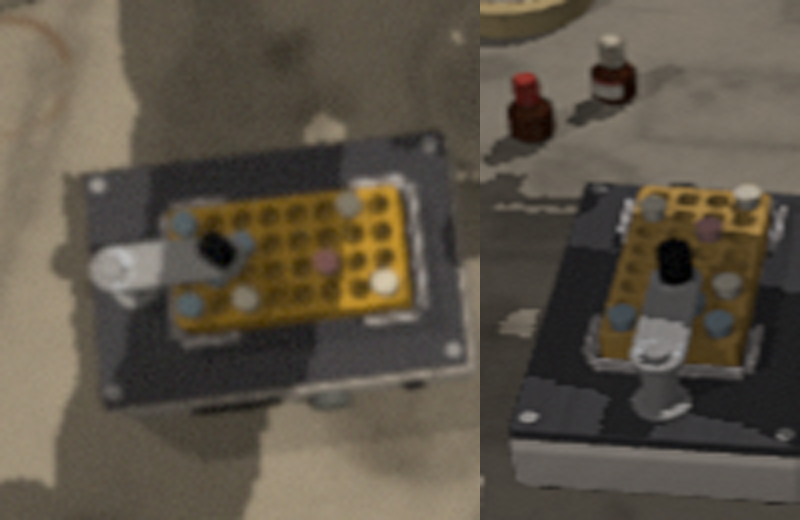

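The final picture shows the block inside the pocket walls, the keeper over it with the knob at about top (214,222), and both vials upright. The gripper is clear, so I'm handing in.

```bash
python3 -c "
from rig import arm
print(arm.sign_off())"
```

```text
the job is handed in; nothing more can be done
None
```

The tube block is in the shaker pocket with the keeper arm swung back over it to its closed stop. I handed the job in at about 35 s of the 72 s allowed; no verdict was reported.

**What I did:** I opened the keeper by its knob to about 1.89 rad. I then set the block down, let go, and swung the keeper back until the force rose with no further motion.

**Checks that agreed:**
- **Block:** it met the floor at the height I predicted. Afterwards it lined up with its expected outline in the side camera, and the last pictures from both cameras show it inside the pocket walls.
- **Bystanders:** the last picture shows both vials upright. The detector found the vials and the petri dish within a few pixels of where they started.
- **Gripper:** it was clear of everything when I handed in.

**Checks that failed or disagreed:**
- **First knob grasp missed:** the fingers closed above the knob because the real fingertips are 25.5 mm higher than the reported tool position. I found this by touching the pocket floor and corrected every later move for it.
- **Closing grasp was high:** the second pinch on the knob sat about 7 mm higher than planned, but it held.
- **Keeper angle readings differ:** the arm's own position gave about +0.02 rad at the stop, and the cameras gave about -0.06 rad. The stop does not allow a negative angle, so I put the camera value down to measurement error.

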